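# Return the printmaking things to their fitted trays

### The job

Tidy the bench: put the whetstone, the round rubbing pad with the bamboo grip, the eraser and the ink tin each into the wooden tray or dish that is shaped for it. Each must lie flat on the tray's floor inside the rim, right way up, and be let go.

Things in the scene. Friction and masses are not known exactly. Their poses are not given: they have to be found in the camera images.
- whetstone_center (a point): Whetstone, a plain rectangular bar 40 x 110 x 17 mm in two layers (beige on grey), lying flat. The point is its centre, 8.5 mm above its underside; y along its 110 mm length, x across its 40 mm width, z up. About 0.2 kg.
- baren_center (a point): Rubbing pad for prints (baren): a flat dark brown disc 111 mm across and 7 mm thick with a bamboo bar bridged over it as a grip. The point lies on the disc's axis, 13 mm above its underside. The bar runs along y, is 92 mm long, 18 mm wide and 7 mm thick, its faces 19 and 26 mm above the underside; it is open underneath for the middle 60 mm. Grip the bar across x at its middle. z up. About 0.09 kg.
- eraser_center (a point): Eraser, a small rectangular block 23 x 44 x 12 mm, white with a blue card sleeve, lying flat. The point is its centre, 6 mm above its underside; y along its 44 mm length, x across its 23 mm width, z up. (The small bare-wood offcuts on the bench are eight-sided and are not it.)
- ink_tin_center (a point): Upright round ink tin with a pale lid, 62 mm across, 34 mm to the gripping edge and 37 mm overall. The point is on its axis, 17 mm above its underside; z up. About 0.12 kg.
- whetstone_tray_floor (a point): Long rectangular wooden tray for the whetstone, fixed to the bench. The point is the centre of its floor, 3 mm above the bench; inside 54 mm (x) by 126 mm (y), walls 5 mm thick, rim 6 mm above the floor. Each long wall has a 44 mm finger gap at its middle, open down to the floor.
- baren_tray_floor (a point): Large round wooden tray for the rubbing pad, fixed to the bench. The point is the centre of its floor, 3 mm above the bench; inside diameter 125 mm, outside 134 mm, rim 5 mm above the floor. The pad may lie in it at any turn.
- eraser_tray_floor (a point): Small rectangular wooden tray for the eraser, fixed to the bench. The point is the centre of its floor, 3 mm above the bench; inside 39 mm (x) by 60 mm (y), walls 5 mm thick, rim 4 mm above the floor. Each long wall has a 34 mm finger gap at its middle, open down to the floor.
- tin_dish_floor (a point): Small round wooden dish for the ink tin, fixed to the bench. The point is the centre of its floor, 3 mm above the bench; inside diameter 80 mm, outside 89 mm, rim 11 mm above the floor.
There are look-alikes about, which are no part of the job. What is shaped like the part that bears eraser_center but green is not meant.

How it is judged:
At the end, for the whole second after the job is handed in: Each thing rests flat (0.1 rad) on the floor of its own tray, right way up, centre within 14 mm (whetstone, eraser), 11 mm (tin) or 10 mm (pad) of the tray centre and at its resting height (-3 to +2 mm); whetstone and eraser lengthwise (0.3, 0.55 rad); all still and let go (horizontal distance between whetstone_center and whetstone_tray_floor below 0.014 m and z of whetstone_center in the frame of whetstone_tray_floor between 0.0055 and 0.0105 m and angle between each of whetstone_center, baren_center, eraser_center, ink_tin_center's own z axis and vertical below 0.1 rad and angle between the y axis of whetstone_center and the y axis of whetstone_tray_floor, either way round below 0.3 rad and linear speed of each of whetstone, baren, eraser, ink_tin below 0.02 m/s and horizontal distance between baren_center and baren_tray_floor below 0.01 m and z of baren_center in the frame of baren_tray_floor between 0.01 and 0.015 m and horizontal distance between eraser_center and eraser_tray_floor below 0.014 m and z of eraser_center in the frame of eraser_tray_floor between 0.003 and 0.008 m and angle between the y axis of eraser_center and the y axis of eraser_tray_floor, either way round below 0.55 rad and horizontal distance between ink_tin_center and tin_dish_floor below 0.011 m and z of ink_tin_center in the frame of tin_dish_floor between 0.014 and 0.019 m); the robot touches nothing.
It also fails if it takes over 109 s, if anything falls off the work surface, if the arm or the gripper's body presses on something with over 40 N, if the wrist force passes 120 N, or if a joint passes its speed limit or range.

### The arm

A 6-joint arm with a two-finger parallel gripper is mounted at the origin on a cart in front of the work surface, level with it; the furniture and walls round the work are solid. World frame = base frame: x ahead of the robot, y to its left, z up, the work surface at z = 0. Lengths are in m, angles in rad, forces in N, time in s.
With the tool pointing down it reaches from about 0.375 to 0.9 m from the base axis. Payload 3.1 kg.
Tool frame: the origin (TCP) lies midway between the tips of the shut fingers; the grasp point (between the pads) lies robot.tcp_to_grasp behind it (robot.tcp_to_grasp is the distance from the TCP to the grasp point, in m); z points along the fingers, y is the direction in which the jaws open and shut (so a half turn about z gives the same grasp; the last joint's range is limited). The gripper opens to 87 mm and grips with 3 to 60 N. Pads are 19 mm wide; open, the fingers measure 117 mm over their backs; the gripper's body (75 mm by 190 mm) begins 51 mm behind the grasp point.
Start: joints at [-0.178, 0.527, 1.433, -0, 1.181, -0.178], TCP at [0.625, 0, 0.223] pointing down, gripper open.
Joint ranges: [-3.08, 3.08], [-0.75, 2.2], [0.22, 2.44], [-1.43, 4.57], [0, 2.65], [-2.85, 2.85]. Speed limits (rad/s): [2.79, 2.79, 3.14, 3.14, 3.14, 3.14].

### API

Orientations are given as a unit quaternion [x, y, z, w].
In Python, from rig import robot, cams, nets gives the robot as it stands. The module is installed in compiled form; this text tells all that it offers.
- The arm moves only by the tool play_rows, never from a script. Its argument "commands" is a list of rows, each an object of numbers: "x", "y", "z": the shift along the tool's x, y, z in mm; "spin": the turn about the tool's z in rad. In form: [{"x": .., "y": .., "z": .., "spin": ..}, ...]. A call has 1 to 8 rows; each row shifts and turns the pose as measured when the row begins, along the tool's axes as they then stand; what a row does not reach is not made up. A row lasts 1/10 s, in which the tool goes at most 50 mm and 8.59 degrees, less where a joint would pass 70% of its speed; a pose out of reach is approached as far as the arm can. A call is refused whole if a number of a shift passes 50 or a number of a turn 0.15, either way. A call with a gripper value outside its range is refused whole. "grip" is the opening, from 0 (shut) to 1 (fully open), set as the call begins (left out, the last holds). The fingers move at their own pace and stop on an object; "newtons" is the grip in N (left out, the last holds). Time passes only in rows, so rows that do not move let the fingers close. It gives the time, the measured TCP pose, the force and the opening at its end, in the units of the state.
- robot.get_obs(): the state, without advancing time (a new reading comes with each control period).
- cams.camera(name): name is "scene" or "side" or "wrist"; returns a dict with "img" (480x640x3 uint8, red, green, blue), "fx", "fy", "cx", "cy" (pixels), "world_to_cam" (4x4, takes a point from world to camera coordinates); the wrist camera has in their place "mount" (4x4, takes a point from camera to tool coordinates, whose origin is the TCP and whose axes are the flange's). Camera axes: x right, y up, looking along -z (the intrinsics and any distortion apply to the point x, -y, -z); pixel columns grow to the right and rows downward; lengths in m; the calibration is good to about 2 mm. The wrist camera is an equidistant fisheye: a pixel r from the principal point sees the ray r / f radians off the axis. A picture is of the moment at which its call begins: read the wrist's pose just before it. There is no depth.
- robot.hand_in(): hands the job in, once; it reports no verdict.
Trained networks look in a picture, given as the dict that the camera call returned (one of the last four; its "shot" number tells which), for a name from the list of things; names that differ only in an ending like _2 or _b are one class to them, and where a whole thing is asked for, a point or a joint stands for the part that bears it (a point fixed in the world has none). Each returns a list of dicts, best first, with "conf" (0 to 1); they miss things now and then, are a little off and sometimes report something else, mostly with a low value. They report only what shows in the picture. A call takes as long as a camera call. They do not tell look-alikes from the thing itself.
- nets.outline_of(picture, name): "region" (480x640 bool, what is visible of it) and "pixel" ([column, row] in pixels, amid what is visible of it).
The state is a dict: "time": time; "q": joint angles; "joint_velocities": joint speeds; "joint_torque": joint torques, N m; "position": TCP position; "tool_rot": TCP orientation; "ft_force": force on the tool from outside, world axes, zero at the start; "moment": the same for the moment, N m; "grip_width": finger opening in m.
Only numpy, scipy, OpenCV 4.12 (cv2) and the standard library are available. Lean on these libraries where they do the work, as an engineer would, in place of code of your own. Each camera call takes 0.05 s, during which the arm holds its last target.

## Working session

There is one attempt and no reset: what is moved stays moved. The work goes in short steps, Python scripts to look and compute and a tool call to move; the robot and the scene stay as the last step left them, time stands still between calls to the robot, and variables do not carry over. Pictures are saved under pics/ and viewed, and the job is handed in when it is done.

Besides the shell and the picture viewer there is one more tool, called after "Emit:" as a command line: name --argument value ..., lists and objects as JSON in quotes. play_rows: Moves the arm, as the interface text tells. Its arguments: {"type":"object","properties":{"commands":{"type":"array"},"grip":{"type":"number"},"newtons":{"type":"number"}},"required":["commands"]}

```bash
mkdir -p pics; ls
cat > h.py <<'E'
import numpy as np, cv2
from rig import robot,cams,nets
def save(n,img): cv2.imwrite(f'pics/{n}.png',cv2.cvtColor(img,cv2.COLOR_RGB2BGR))
E
python3 - <<'E'
from h import *
o=robot.get_obs()
for k,v in o.items(): print(k,v)
print(robot.tcp_to_grasp)
import pickle
for n in ["scene","side","wrist"]:
    c=cams.camera(n); save(n+'0',c['img']); print({k:v for k,v in c.items() if k!='img'})
    pickle.dump(c,open(n+'0.pkl','wb'))
E
```

```text
pics
time 0.0
q [-1.78523777e-01  5.28499603e-01  1.43391020e+00 -2.88196066e-05
  1.18136128e+00 -1.78501757e-01]
joint_velocities [ 0.00010373 -0.00048814 -0.00184189  0.0001086  -0.00040191  0.00027882]
joint_torque [-5.45745443e-04 -4.40045428e+01 -1.76593530e+01  6.32597599e-02
  5.83207863e-02 -1.53719384e-04]
position [6.24269166e-01 1.38203009e-04 2.21548564e-01]
tool_rot [ 7.07110268e-01  7.07102455e-01 -6.32138712e-04 -8.87114266e-04]
ft_force [0.06101849 0.08835863 0.10538579]
moment [ 0.01635786  0.03138758 -0.03739378]
grip_width 0.0873698318549078
0.0187
{'fx': 606.0204828247782, 'fy': 606.0204828247782, 'cx': 309.12582947706477, 'cy': 236.94541646814793, 'world_to_cam': array([[ 0.80691147, -0.59025354, -0.02224028, -0.28885689],
       [ 0.34257534,  0.4369838 ,  0.8316774 , -0.34112703],
       [-0.48118189, -0.678709  ,  0.55481355, -0.65130709],
       [ 0.        ,  0.        ,  0.        ,  1.        ]]), 'shot': 1}
{'fx': 472.6305132515002, 'fy': 472.6305132515002, 'cx': 326.2254350969804, 'cy': 237.27901477388568, 'world_to_cam': array([[-0.93684192, -0.34930301, -0.01773743,  0.57583835],
       [ 0.13932568, -0.41923152,  0.89712501, -0.0230063 ],
       [-0.32080456,  0.83799304,  0.44142054, -1.04913954],
       [ 0.        ,  0.        ,  0.        ,  1.        ]]), 'shot': 2}
{'fx': 371.64829954431775, 'fy': 371.64829954431775, 'cx': 316.89274374101103, 'cy': 238.79298215093297, 'mount': array([[ 3.50500235e-04,  9.67744026e-01,  2.51935266e-01,
         6.89772137e-02],
       [ 9.99999743e-01, -4.96584817e-04,  5.16270892e-04,
        -5.43209241e-04],
       [ 6.24725299e-04,  2.51935020e-01, -9.67743951e-01,
        -1.62783560e-01],
       [ 0.00000000e+00,  0.00000000e+00,  0.00000000e+00,
         1.00000000e+00]]), 'shot': 3}
```

View pics/scene0.png

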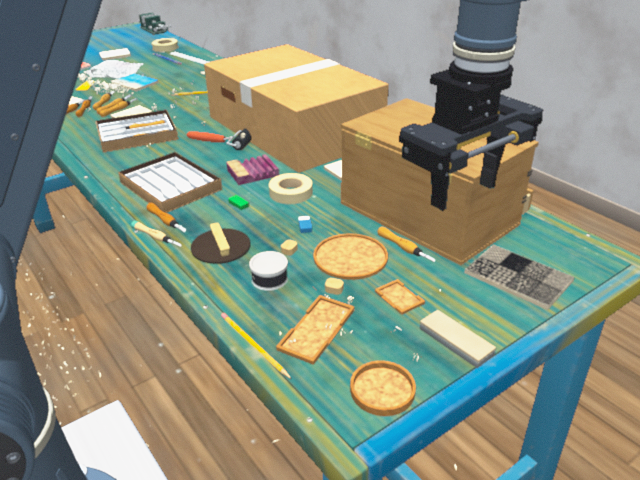

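View pics/side0.png

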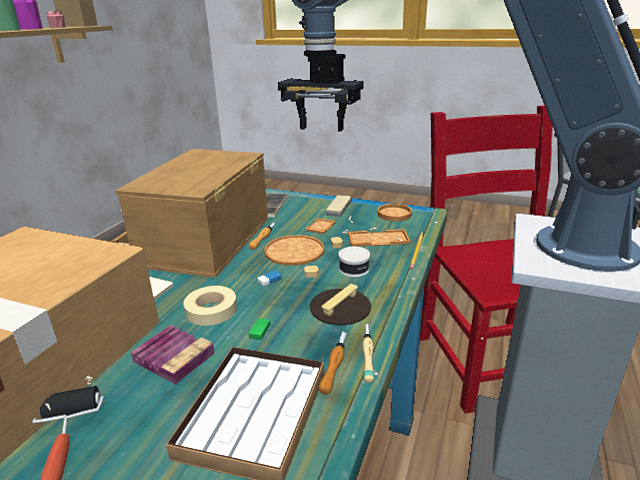

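View pics/wrist0.png

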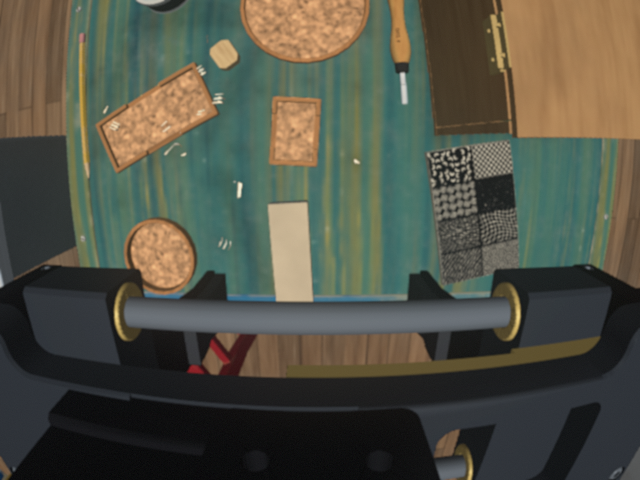

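```bash
cat >> h.py <<'E'
from scipy.spatial.transform import Rotation as R
def pose():
    o=robot.get_obs(); T=np.eye(4); T[:3,:3]=R.from_quat(o['tool_rot']).as_matrix(); T[:3,3]=o['position']; return T
def ray(c,px,T=None):
    px=np.atleast_2d(np.asarray(px,float))
    u=(px[:,0]-c['cx'])/c['fx']; v=(px[:,1]-c['cy'])/c['fy']
    if 'mount' in c:
        r=np.hypot(u,v)+1e-12; s=np.sin(r)/r
        d=np.stack([u*s,-v*s,-np.cos(r)],1); M=T@c['mount']
    else:
        d=np.stack([u,-v,-np.ones_like(u)],1); M=np.linalg.inv(c['world_to_cam'])
    return M[:3,3], d@M[:3,:3].T
def toplane(c,px,z,T=None):
    o,d=ray(c,px,T); return o+d*((z-o[2])/d[:,2])[:,None]
NM=dict(whetstone_center=.017,baren_center=.01,eraser_center=.012,ink_tin_center=.03,whetstone_tray_floor=.006,baren_tray_floor=.006,eraser_tray_floor=.006,tin_dish_floor=.01)
def look(name,c,T=None,mn=0.3):
    for n in NM:
        for d in nets.outline_of(c,n):
            if d['conf']<mn: continue
            reg=d['region'].astype(np.uint8)
            cs,_=cv2.findContours(reg,cv2.RETR_EXTERNAL,cv2.CHAIN_APPROX_NONE)
            k=max(cs,key=cv2.contourArea)[:,0,:]
            P=toplane(c,k,NM[n],T)[:,:2]
            (cx,cy),(w,h),a=cv2.minAreaRect((P*1000).astype(np.float32))
            if w>h: w,h,a=h,w,a+90
            # a = direction of w edge; length axis a+90
            print(name,n,'%.2f'%d['conf'],np.round(d['pixel']),'ctr %.1f %.1f size %.1f x %.1f longdir %.1f'%(cx,cy,w,h,(a+90+90)%180-90),'bb',k.min(0),k.max(0))
E
python3 - <<'E'
from h import *
T=pose()
c={n:cams.camera(n) for n in ["wrist","scene","side"]}
for n in c: look(n,c[n],T)
E
```

```text
wrist whetstone_center 0.58 [289. 249.] ctr 595.8 -41.3 size 41.4 x 108.4 longdir -87.5 bb [268 200] [312 300]
wrist ink_tin_center 0.95 [162.   4.] ctr 462.1 223.1 size 14.2 x 58.3 longdir -10.5 bb [137   0] [186  12]
wrist baren_tray_floor 0.86 [302.  23.] ctr 609.0 189.9 size 73.3 x 132.9 longdir -1.0 bb [240   0] [368  63]
wrist eraser_tray_floor 0.84 [297. 131.] ctr 600.7 83.2 size 49.4 x 71.7 longdir 86.0 bb [269  95] [321 166]
wrist tin_dish_floor 0.98 [161. 256.] ctr 446.7 -47.0 size 88.9 x 89.6 longdir 38.9 bb [124 217] [197 294]
scene whetstone_center 0.85 [457. 340.] ctr 590.5 -49.7 size 55.3 x 117.7 longdir -86.8 bb [420 310] [495 366]
scene baren_center 0.81 [219. 244.] ctr 438.9 388.0 size 108.3 x 113.1 longdir 24.3 bb [192 223] [250 263]
scene baren_center 0.52 [350. 258.] ctr 607.1 214.6 size 131.6 x 138.7 longdir 51.9 bb [314 233] [387 278]
scene eraser_center 0.66 [237. 201.] ctr 543.1 499.0 size 31.7 x 52.9 longdir -84.2 bb [229 195] [248 208]
scene eraser_center 0.52 [306. 221.] ctr 601.6 344.5 size 24.9 x 64.8 longdir 54.6 bb [299 215] [312 233]
scene ink_tin_cen
[... 917 characters left out ...]
9.4 x 55.7 longdir -82.4 bb [249 318] [269 339]
side eraser_center 0.57 [270. 278.] ctr 599.9 360.7 size 35.7 x 52.1 longdir 66.0 bb [258 271] [281 285]
side ink_tin_center 0.56 [350. 261.] ctr 454.6 272.7 size 59.9 x 120.6 longdir -74.1 bb [339 247] [368 276]
side whetstone_tray_floor 0.63 [379. 239.] ctr 445.5 106.1 size 79.5 x 137.6 longdir 24.3 bb [348 229] [410 246]
side baren_tray_floor 0.81 [295. 248.] ctr 608.1 222.9 size 130.5 x 143.8 longdir -71.3 bb [265 235] [323 265]
side eraser_tray_floor 0.71 [316. 224.] ctr 600.6 88.3 size 57.4 x 90.6 longdir 86.9 bb [305 218] [333 232]
side tin_dish_floor 0.88 [393. 210.] ctr 441.1 -41.9 size 86.0 x 112.5 longdir -75.2 bb [378 204] [411 221]
```

```bash
cat >> h.py <<'E'
def tri(obs):
    A=np.zeros((3,3));b=np.zeros(3)
    for c,px,T in obs:
        o,d=ray(c,px,T); d=d[0]/np.linalg.norm(d[0]); M=np.eye(3)-np.outer(d,d); A+=M;b+=M@o
    return np.linalg.solve(A,b)
E
python3 - <<'E'
from h import *
import pickle
s,d,w=[pickle.load(open(n+'0.pkl','rb')) for n in ('scene','side','wrist')]
p=tri([(s,(342,125),None),(d,(207,183),None)]); print('boxtop',p)
print(toplane(d,(207,272),0), toplane(s,(345,205),0))
print('box front base', toplane(s,[(448,250),(525,222)],0))
T=pose(); print(toplane(w,[(515,135),(436,133)],0.15,T),toplane(w,[(436,133)],0.0,T))
p=tri([(s,(289,246),None),(d,(311,271),None)]); print(p)
for k in (s,d): print(toplane(k,[(305,223)] if k is s else [(270,278)],.008))
E
```

```text
boxtop [0.70936603 0.36256199 0.18982885]
[[0.74333737 0.36429674 0.        ]] [[0.71846306 0.3677794  0.        ]]
box front base [[0.76458306 0.12675794 0.        ]
 [0.95177986 0.10095869 0.        ]]
[[0.7608435  0.08174257 0.15      ]
 [0.70127847 0.07844703 0.15      ]] [[0.75026015 0.08446148 0.        ]]
[0.53465995 0.30462042 0.00914634]
[[0.60600419 0.35234716 0.008     ]]
[[0.60143086 0.35544462 0.008     ]]
```

Emit:
play_rows --commands '[{"x": 40,"y": -22,"z": -20},{"x": 45,"y": -22,"z": -20},{"x": 45,"y": -22,"z": -20},{"x": 45,"y": -22,"z": 0},{"x": 45,"y": -22},{"x": 45,"y": -10},{}]'

```text
invalid input
```

Run:
```python
from h import *
o=robot.get_obs();print(o['time'],o['position'],o['tool_rot'])
T=pose(); c=cams.camera('wrist'); save('w1',c['img']); look('w1',c,T)
```

```text
1.5 [6.24975421e-01 3.27882000e-05 2.22570337e-01] [7.07101772e-01 7.07111790e-01 1.31232422e-05 1.40455359e-05]
w1 whetstone_center 0.83 [288. 250.] ctr 596.6 -41.7 size 42.2 x 111.1 longdir -87.5 bb [267 200] [312 301]
w1 ink_tin_center 0.65 [288. 252.] ctr 597.2 -37.7 size 39.9 x 105.3 longdir -87.5 bb [267 200] [311 301]
w1 ink_tin_center 0.63 [163.   3.] ctr 461.6 223.3 size 14.2 x 56.1 longdir -10.5 bb [137   0] [184  12]
w1 whetstone_tray_floor 0.57 [157. 120.] ctr 446.7 104.0 size 66.4 x 138.6 longdir 24.6 bb [95 63] [217 171]
w1 baren_tray_floor 0.96 [301.  27.] ctr 609.5 190.0 size 73.4 x 133.7 longdir -0.9 bb [239   0] [368  63]
w1 eraser_tray_floor 0.83 [297. 129.] ctr 600.7 82.7 size 49.6 x 70.8 longdir 86.3 bb [268  96] [320 166]
w1 tin_dish_floor 0.56 [162. 257.] ctr 446.9 -47.5 size 88.2 x 89.5 longdir 36.8 bb [124 218] [196 294]
```

View pics/w1.png

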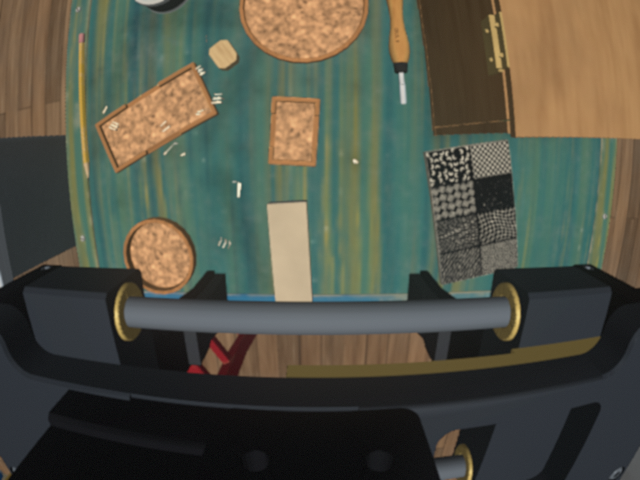

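Emit:
play_rows --commands '[{"x": 40,"y": -22,"z": -20,"spin": 0},{"x": 45,"y": -22,"z": -20,"spin": 0},{"x": 45,"y": -22,"z": -20,"spin": 0},{"x": 45,"y": -22,"z": 0,"spin": 0},{"x": 45,"y": -22,"z": 0,"spin": 0},{"x": 45,"y": -10,"z": 0,"spin": 0},{"x": 0,"y": 0,"z": 0,"spin": 0},{"x": 0,"y": 0,"z": 0,"spin": 0}]'

```text
time: 2.75
position: [0.5059, 0.2682, 0.2836]
tool_rot: [0.709, 0.706, 0.002, 0.001]
ft_force: [0.5, -1.4, 0.3]
grip_width: 0.0868
```

Run:
```python
from h import *
o=robot.get_obs();print(o['time'],o['position'],o['tool_rot'])
T=pose(); c=cams.camera('wrist'); save('w2',c['img']); look('w2',c,T)
```

```text
2.75 [0.50586011 0.26817385 0.28364514] [0.70850457 0.70570123 0.00248175 0.00094163]
w2 baren_center 0.80 [264.  98.] ctr 441.0 395.8 size 108.9 x 109.5 longdir -1.5 bb [215  52] [307 142]
w2 eraser_center 0.56 [398. 133.] ctr 604.1 353.6 size 26.8 x 46.3 longdir 60.8 bb [383 113] [415 151]
w2 ink_tin_center 0.64 [273. 215.] ctr 458.6 256.0 size 63.7 x 67.9 longdir 89.3 bb [248 187] [303 245]
w2 whetstone_tray_floor 0.94 [264. 342.] ctr 435.4 70.2 size 44.2 x 110.1 longdir 1.9 bb [225 333] [305 360]
w2 baren_tray_floor 0.83 [396. 238.] ctr 610.0 222.9 size 131.2 x 134.4 longdir 31.3 bb [347 187] [450 291]
w2 eraser_tray_floor 0.93 [388. 348.] ctr 598.9 69.0 size 42.6 x 49.3 longdir -2.1 bb [366 333] [403 359]
```

View pics/w2.png

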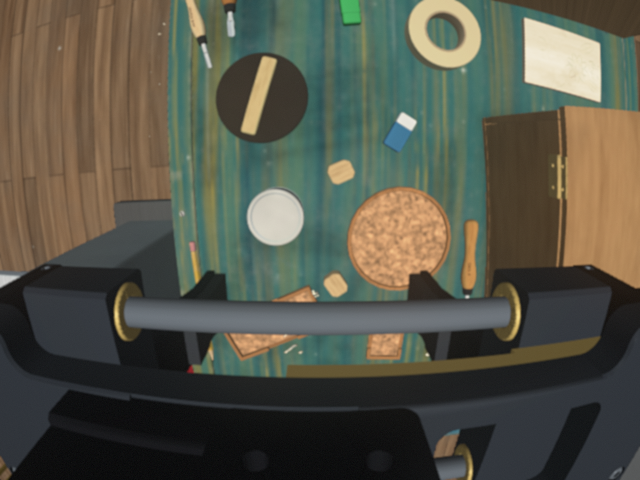

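```bash
python3 - <<'E'
from h import *
o=robot.get_obs();print(o['time'],o['position'],o['tool_rot'],o['q'])
T=pose(); c=cams.camera('wrist'); save('w3',c['img'])
print('boxbase',toplane(c,[(484,122),(487,200),(487,270)],0,T))
print('bartop',toplane(c,[(267,58),(249,133)],.026,T), 'barmid',toplane(c,[(258.5,95)],.026,T))
NM['ink_tin_center']=.036; NM['baren_center']=.005;NM['baren_tray_floor']=.008
look('w3',c,T)
E
python3 - <<'E'
import cv2
i=cv2.imread('pics/w3.png')
cv2.imwrite('pics/w3c.png',cv2.resize(i[20:260,180:460],None,fx=2.5,fy=2.5,interpolation=cv2.INTER_CUBIC))
E
```

```text
3.2 [0.50682894 0.26642687 0.28344359] [7.10025813e-01 7.04171060e-01 2.46279035e-03 6.30285340e-04] [2.88220076e-01 3.88626973e-01 1.49601380e+00 1.28563175e-03
 1.25201655e+00 2.96100082e-01]
boxbase [[0.72029939 0.37125006 0.        ]
 [0.72927745 0.2702961  0.        ]
 [0.74010642 0.17367659 0.        ]]
bartop [[0.45245338 0.436994   0.026     ]
 [0.43125504 0.35060077 0.026     ]] barmid [[0.44268411 0.39382173 0.026     ]]
w3 baren_center 0.67 [261.  97.] ctr 440.5 395.9 size 109.1 x 110.7 longdir -2.1 bb [214  52] [306 141]
w3 eraser_center 0.92 [348.   8.] ctr 546.2 498.8 size 23.7 x 32.6 longdir -84.7 bb [337   0] [359  24]
w3 eraser_center 0.79 [399. 132.] ctr 604.0 353.6 size 24.7 x 45.4 longdir 60.6 bb [382 112] [415 150]
w3 ink_tin_center 0.88 [274. 216.] ctr 458.9 256.9 size 62.9 x 66.8 longdir 89.1 bb [247 186] [302 244]
w3 whetstone_tray_floor 0.86 [262. 342.] ctr 433.1 68.3 size 42.4 x 104.9 longdir -0.7 bb [226 333] [302 359]
w3 baren_tray_floor 0.90 [394. 238.] ctr 608.9 223.0 size 131.6 x 133.8 longdir 26.5 bb [346 185] [450 288]
w3 eraser_tray_floor 0.88 [386. 346.] ctr 598.7 68.1 size 40.9 x 49.8 longdir -2.8 bb [366 333] [403 358]
```

View pics/w3c.png

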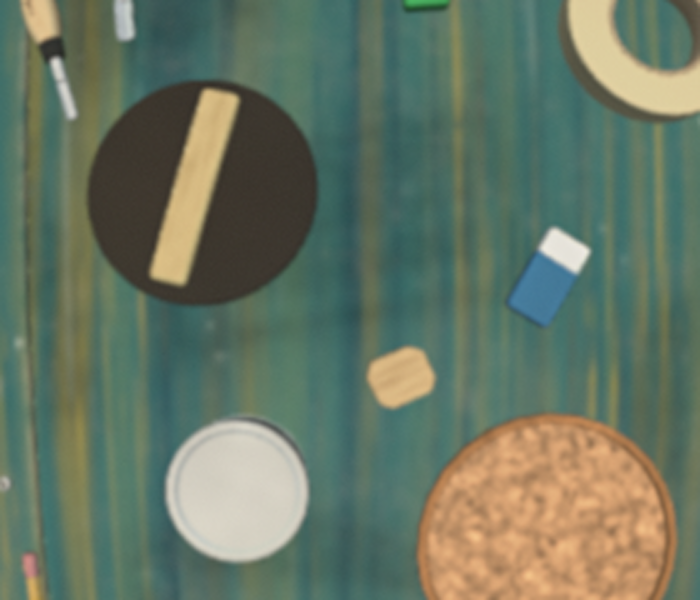

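```bash
cat >> h.py <<'E'
def go(x,y,z,yaw=None):
    """mm target, yaw deg = world direction of tool x"""
    T=pose(); d=T[:3,:3].T@(np.array([x,y,z])/1000-T[:3,3])*1000
    cur=np.degrees(np.arctan2(T[1,0],T[0,0])); s=0
    if yaw is not None: s=-np.radians((yaw-cur+90)%180-90)
    tilt=np.degrees(np.arccos(-T[2,2])); o=robot.get_obs()
    print('t %.2f pos %s yaw %.1f tilt %.2f q6 %.2f w %.1f F %s| tool shift x %.1f y %.1f z %.1f spin %.3f'%(o['time'],np.round(T[:3,3]*1000,1),cur,tilt,o['q'][5],o['grip_width']*1000,np.round(o['ft_force'],1),*d,s))
E
python3 -c "
from h import *
go(458.5,254.5,100,90)"
```

```text
t 3.65 pos [506.3 267.3 283.5] yaw 89.6 tilt 0.30 q6 0.30 w 87.2 F [ 0.6  0.2 -0.3]| tool shift x -13.7 y -48.5 z 183.3 spin -0.007
```

Emit:
play_rows --commands '[{"x": -3,"y": -12,"z": 35,"spin": 0},{"x": -4,"y": -12,"z": 45,"spin": 0},{"x": -4,"y": -12,"z": 45,"spin": 0},{"x": -3,"y": -12,"z": 35,"spin": -0.007},{"x": 0,"y": 0,"z": 0,"spin": 0},{"x": 0,"y": 0,"z": 0,"spin": 0}]'

```text
time: 4.25
position: [0.4638, 0.2561, 0.1225]
tool_rot: [0.707, 0.708, 0.008, 0.004]
ft_force: [-0.1, -0.3, 0.4]
grip_width: 0.0872
```

Run:
```python
from h import *
NM['ink_tin_center']=.036
T=pose(); c=cams.camera('wrist'); save('w4',c['img']); look('w4',c,T)
go(458.5,254.5,15,90)
```

```text
w4 whetstone_center 0.41 [443. 455.] ctr 601.3 21.3 size 16.0 x 21.8 longdir -11.3 bb [434 446] [451 456]
w4 baren_center 0.76 [285.  57.] ctr 441.0 389.3 size 101.2 x 109.9 longdir -1.5 bb [212   0] [359 127]
w4 eraser_center 0.74 [491. 120.] ctr 602.8 353.0 size 26.3 x 46.9 longdir 59.8 bb [467  89] [513 147]
w4 ink_tin_center 0.90 [308. 243.] ctr 458.5 256.2 size 64.8 x 66.0 longdir -53.4 bb [263 194] [355 290]
w4 whetstone_tray_floor 0.90 [330. 362.] ctr 475.7 150.3 size 25.1 x 60.5 longdir -2.1 bb [294 341] [362 365]
w4 baren_tray_floor 0.55 [475. 247.] ctr 604.5 244.3 size 89.2 x 128.1 longdir 23.4 bb [412 197] [547 298]
t 4.70 pos [463.5 255.9 122.9] yaw 90.1 tilt 1.12 q6 0.29 w 86.8 F [-0.4  0.6  0.5]| tool shift x -2.1 y -7.0 z 107.8 spin 0.001
```

View pics/w4.png

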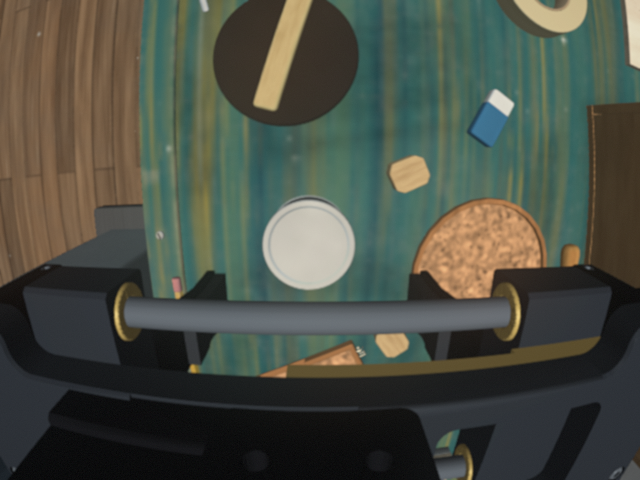

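Emit:
play_rows --commands '[{"x": -0.5,"y": -2,"z": 25,"spin": 0},{"x": -0.5,"y": -2,"z": 25,"spin": 0},{"x": -0.5,"y": -2,"z": 25,"spin": 0},{"x": -0.5,"y": -1,"z": 10,"spin": 0},{"x": 0,"y": 0,"z": 0,"spin": 0}]'

```text
time: 5.2
position: [0.4622, 0.2557, 0.0384]
tool_rot: [0.707, 0.707, 0.013, 0.006]
ft_force: [-0.3, 0.3, 0.9]
grip_width: 0.0874
```

Run:
```python
from h import *
go(458.5,254.5,15,90)
```

```text
t 5.20 pos [462.2 255.7  38.4] yaw 90.1 tilt 1.67 q6 0.29 w 87.4 F [-0.3  0.3  0.9]| tool shift x -1.4 y -4.3 z 23.3 spin 0.001
```

Emit:
play_rows --commands '[{"x": -0.5,"y": -2,"z": 8,"spin": 0},{"x": -0.5,"y": -2,"z": 8,"spin": 0},{"x": -0.5,"y": -1,"z": 8,"spin": 0},{"x": 0,"y": 0,"z": 0,"spin": 0},{"x": 0,"y": 0,"z": 0,"spin": 0}]'

```text
time: 5.7
position: [0.4598, 0.2551, 0.0149]
tool_rot: [0.707, 0.707, 0.016, 0.008]
ft_force: [0.6, -0.8, -0.1]
grip_width: 0.0871
```

Run:
```python
from h import *
go(458.5,254.5,15,90)
```

```text
t 5.70 pos [459.8 255.1  14.9] yaw 90.1 tilt 1.98 q6 0.29 w 87.1 F [ 0.6 -0.8 -0.1]| tool shift x -0.6 y -1.3 z -0.1 spin 0.002
```

Emit:
play_rows --commands '[{"x": -0.6,"y": -1.3,"z": 0,"spin": 0},{"x": 0,"y": 0,"z": 0,"spin": 0},{"x": 0,"y": 0,"z": 0,"spin": 0},{"x": 0,"y": 0,"z": 0,"spin": 0},{"x": 0,"y": 0,"z": 0,"spin": 0},{"x": 0,"y": 0,"z": 0,"spin": 0}]' --grip 0.4 --newtons 20

```text
time: 6.3
position: [0.4592, 0.2547, 0.0159]
tool_rot: [0.706, 0.707, 0.017, 0.008]
ft_force: [-0.3, 0.4, -1.1]
grip_width: 0.0622
```

Run:
```python
from h import *
go(458.5,254.5,80,90)
```

```text
t 6.30 pos [459.2 254.7  15.9] yaw 90.1 tilt 2.11 q6 0.29 w 62.2 F [-0.3  0.4 -1.1]| tool shift x 0.6 y 1.5 z -64.1 spin 0.002
```

Emit:
play_rows --commands '[{"x": 0,"y": 0,"z": -15,"spin": 0},{"x": 0,"y": 0,"z": -25,"spin": 0},{"x": 0,"y": 0,"z": -30,"spin": 0},{"x": 0,"y": 0,"z": -25,"spin": 0},{"x": 0,"y": 0,"z": 0,"spin": 0}]'

```text
time: 6.8
position: [0.4543, 0.253, 0.112]
tool_rot: [0.707, 0.707, 0.014, 0.007]
ft_force: [0.6, 0.7, -1.2]
grip_width: 0.062
```

Run:
```python
from h import *
go(447,-47,110,90)
```

```text
t 6.80 pos [454.3 253.  112. ] yaw 90.1 tilt 1.79 q6 0.29 w 62.0 F [ 0.6  0.7 -1.2]| tool shift x -300.0 y -7.7 z -1.3 spin 0.001
```

Emit:
play_rows --commands '[{"x": -35,"y": -1,"z": 0,"spin": 0},{"x": -45,"y": -1,"z": 0,"spin": 0},{"x": -48,"y": -1,"z": 0,"spin": 0},{"x": -48,"y": -1,"z": 0,"spin": 0},{"x": -48,"y": -1,"z": 0,"spin": 0},{"x": -48,"y": -1,"z": 0,"spin": 0},{"x": -48,"y": -1,"z": 0,"spin": 0},{"x": -40,"y": 0,"z": 0,"spin": 0}]'

```text
time: 7.6
position: [0.4482, -0.1133, 0.1022]
tool_rot: [0.702, 0.712, 0.015, 0.005]
ft_force: [1.0, 0.8, -1.7]
grip_width: 0.0622
```

Emit:
play_rows --commands '[{"x": 0,"y": 0,"z": 0,"spin": 0},{"x": 0,"y": 0,"z": 0,"spin": 0}]'

```text
time: 7.8
position: [0.4486, -0.1193, 0.1005]
tool_rot: [0.705, 0.709, 0.015, 0.006]
ft_force: [-0.1, 0.3, -1.4]
grip_width: 0.0618
```

Run:
```python
from h import *
go(447,-47,110,90)
T=pose(); c=cams.camera('wrist'); save('w5',c['img']); look('w5',c,T)
```

```text
t 7.80 pos [ 448.6 -119.3  100.5] yaw 90.3 tilt 1.84 q6 -0.56 w 61.8 F [-0.1  0.3 -1.4]| tool shift x 72.4 y -1.0 z -8.6 spin 0.005
w5 whetstone_center 0.69 [506. 146.] ctr 592.2 -44.5 size 48.2 x 110.3 longdir -87.0 bb [480  73] [535 220]
w5 ink_tin_center 0.77 [316. 281.] ctr 450.9 -126.1 size 55.6 x 101.4 longdir -0.2 bb [244 221] [391 301]
w5 whetstone_tray_floor 0.92 [253.   8.] ctr 408.6 51.9 size 12.3 x 30.1 longdir -3.1 bb [238   0] [280  15]
w5 eraser_tray_floor 0.80 [511.  19.] ctr 598.1 64.3 size 38.0 x 51.5 longdir -0.1 bb [478   0] [533  40]
w5 tin_dish_floor 0.70 [310. 146.] ctr 444.7 -49.2 size 89.1 x 89.5 longdir 0.2 bb [243  80] [374 209]
```

View pics/w5.png

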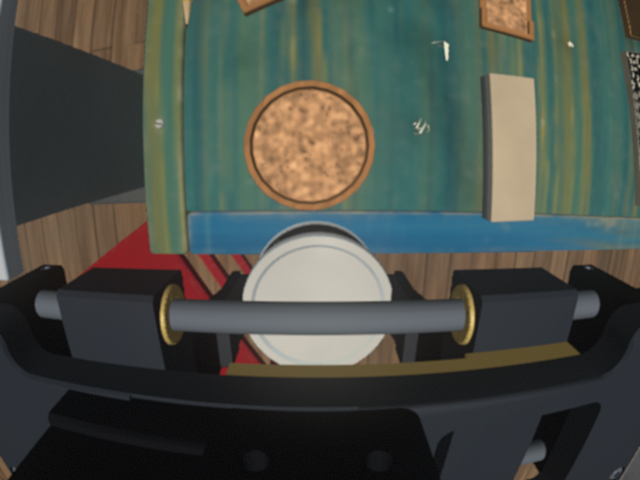

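Emit:
play_rows --commands '[{"x": 12,"y": -0.5,"z": 0,"spin": 0},{"x": 20,"y": -0.5,"z": 0,"spin": 0.005},{"x": 20,"y": -1,"z": 5,"spin": 0},{"x": 14,"y": -1,"z": 20,"spin": 0},{"x": 0,"y": 0,"z": 20,"spin": 0},{"x": 0,"y": 0,"z": 10,"spin": 0},{"x": 0,"y": 0,"z": 0,"spin": 0}]'

```text
time: 8.95
position: [0.4482, -0.0435, 0.0473]
tool_rot: [0.705, 0.709, 0.016, 0.008]
ft_force: [0.1, -0.6, -0.9]
grip_width: 0.0618
```

Run:
```python
from h import *
go(445.5,-48.5,19,90)
```

```text
t 8.95 pos [448.2 -43.5  47.3] yaw 90.4 tilt 2.08 q6 -0.41 w 61.8 F [ 0.1 -0.6 -0.9]| tool shift x -5.3 y -3.7 z 28.2 spin 0.007
```

Emit:
play_rows --commands '[{"x": -3,"y": -2,"z": 8,"spin": 0.007},{"x": -2.5,"y": -1.5,"z": 8,"spin": 0},{"x": 0,"y": 0,"z": 7,"spin": 0},{"x": 0,"y": 0,"z": 2,"spin": 0},{"x": 0,"y": 0,"z": 0,"spin": 0}]'

```text
time: 9.45
position: [0.4466, -0.0502, 0.0214]
tool_rot: [0.708, 0.706, 0.017, 0.009]
ft_force: [0.3, -0.1, -0.2]
grip_width: 0.0621
```

Run:
```python
from h import *
go(445.5,-48.5,19,90)
```

```text
t 9.45 pos [446.6 -50.2  21.4] yaw 89.9 tilt 2.22 q6 -0.43 w 62.1 F [ 0.3 -0.1 -0.2]| tool shift x 1.7 y -1.2 z 2.4 spin -0.002
```

Emit:
play_rows --commands '[{"x": 1.7,"y": -1.2,"z": 1.5,"spin": 0},{"x": 0,"y": 0,"z": 0.8,"spin": 0},{"x": 0,"y": 0,"z": 0,"spin": 0}]'

```text
time: 9.75
position: [0.4458, -0.0487, 0.0192]
tool_rot: [0.708, 0.706, 0.017, 0.01]
ft_force: [-0.5, 0.1, -1.2]
grip_width: 0.0619
```

Emit:
play_rows --commands '[{"x": 0,"y": 0,"z": 0,"spin": 0},{"x": 0,"y": 0,"z": 0,"spin": 0},{"x": 0,"y": 0,"z": 0,"spin": 0},{"x": 0,"y": 0,"z": 0,"spin": 0},{"x": 0,"y": 0,"z": -10,"spin": 0},{"x": 0,"y": 0,"z": -30,"spin": 0},{"x": 0,"y": 0,"z": -40,"spin": 0}]' --grip 1

```text
time: 10.45
position: [0.4404, -0.0487, 0.0991]
tool_rot: [0.708, 0.706, 0.015, 0.006]
ft_force: [1.0, 0.1, -0.0]
grip_width: 0.0872
```

Run:
```python
from h import *
go(596,-43,120,92.5)
```

```text
t 10.45 pos [440.4 -48.7  99.1] yaw 89.8 tilt 1.87 q6 -0.41 w 87.2 F [ 1.   0.1 -0. ]| tool shift x 6.5 y 156.1 z -16.2 spin -0.047
```

Emit:
play_rows --commands '[{"x": 1,"y": 25,"z": -15,"spin": -0.04},{"x": 1,"y": 40,"z": 0,"spin": 0},{"x": 1,"y": 45,"z": 0,"spin": 0},{"x": 1,"y": 35,"z": 0,"spin": 0},{"x": 1,"y": 12,"z": 15,"spin": 0},{"x": 0,"y": 0,"z": 15,"spin": 0},{"x": 0,"y": 0,"z": 0,"spin": 0}]'

```text
time: 11.15
position: [0.6044, -0.038, 0.1019]
tool_rot: [0.693, 0.72, 0.018, 0.013]
ft_force: [-0.4, 0.5, 0.5]
grip_width: 0.0873
```

Run:
```python
from h import *
go(596.3,-43,4,92.5)
T=pose(); c=cams.camera('wrist'); save('w6',c['img'])
NM['whetstone_tray_floor']=.009;NM['eraser_tray_floor']=.007
look('w6',c,T)
```

```text
t 11.15 pos [604.4 -38.  101.9] yaw 92.2 tilt 2.56 q6 -0.31 w 87.3 F [-0.4  0.5  0.5]| tool shift x -5.4 y -12.6 z 97.4 spin -0.005
w6 whetstone_center 0.71 [297. 237.] ctr 595.5 -33.9 size 41.4 x 92.9 longdir -86.8 bb [269 173] [330 301]
w6 ink_tin_center 0.73 [100. 243.] ctr 445.6 -34.6 size 43.1 x 84.1 longdir 1.8 bb [ 54 210] [145 269]
w6 whetstone_tray_floor 0.57 [116.  58.] ctr 448.0 103.1 size 67.7 x 137.7 longdir 24.5 bb [36  0] [204 130]
w6 eraser_tray_floor 0.87 [316.  73.] ctr 600.7 82.6 size 50.3 x 71.1 longdir 86.0 bb [273  22] [353 124]
w6 tin_dish_floor 0.64 [141. 221.] ctr 457.6 -32.9 size 53.0 x 90.0 longdir -39.1 bb [ 66 195] [161 291]
```

View pics/w6.png

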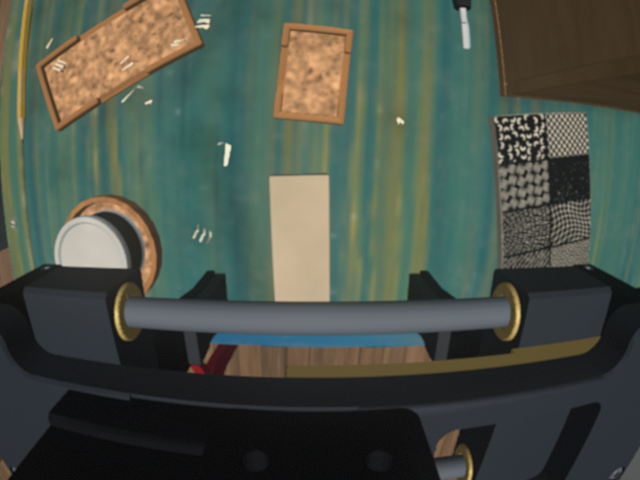

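Emit:
play_rows --commands '[{"x": -2,"y": -4,"z": 24,"spin": -0.01},{"x": -1,"y": -4,"z": 24,"spin": 0},{"x": -1,"y": -3,"z": 24,"spin": 0},{"x": 0,"y": -1,"z": 14,"spin": 0},{"x": 0,"y": 0,"z": 0,"spin": 0},{"x": 0,"y": 0,"z": 0,"spin": 0}]'

```text
time: 12.2
position: [0.6001, -0.0435, 0.0173]
tool_rot: [0.69, 0.723, 0.021, 0.017]
ft_force: [0.1, 0.7, -0.5]
grip_width: 0.087
```

Run:
```python
from h import *
go(596.3,-42.5,4,92.8)
```

```text
t 12.20 pos [600.1 -43.5  17.3] yaw 92.7 tilt 3.11 q6 -0.34 w 87.0 F [ 0.1  0.7 -0.5]| tool shift x 1.1 y -4.5 z 13.1 spin -0.001
```

Emit:
play_rows --commands '[{"x": 0.5,"y": -2.5,"z": 6,"spin": 0},{"x": 0.5,"y": -2,"z": 5,"spin": 0},{"x": 0,"y": 0,"z": 0,"spin": 0}]'

```text
time: 12.5
position: [0.5978, -0.0429, 0.0078]
tool_rot: [0.69, 0.723, 0.022, 0.019]
ft_force: [-0.7, 0.4, 0.3]
grip_width: 0.0873
```

Run:
```python
from h import *
go(596.3,-42.5,5.5,92.8)
```

```text
t 12.50 pos [597.8 -42.9   7.8] yaw 92.7 tilt 3.37 q6 -0.34 w 87.3 F [-0.7  0.4  0.3]| tool shift x 0.5 y -1.6 z 2.2 spin -0.001
```

Emit:
play_rows --commands '[{"x": 0.5,"y": -1.6,"z": 2.2,"spin": 0},{"x": 0,"y": 0,"z": 0,"spin": 0},{"x": 0,"y": 0,"z": 0,"spin": 0},{"x": 0,"y": 0,"z": 0,"spin": 0},{"x": 0,"y": 0,"z": 0,"spin": 0},{"x": 0,"y": 0,"z": 0,"spin": 0},{"x": 0,"y": 0,"z": 0,"spin": 0},{"x": 0,"y": 0,"z": 0,"spin": 0}]' --grip 0.2 --newtons 30

```text
time: 13.3
position: [0.5972, -0.0426, 0.0066]
tool_rot: [0.69, 0.723, 0.023, 0.021]
ft_force: [-0.6, -0.6, 0.6]
grip_width: 0.0396
```

Run:
```python
from h import *
go(448,103,90,24.5)
```

```text
t 13.30 pos [597.2 -42.6   6.6] yaw 92.7 tilt 3.51 q6 -0.34 w 39.6 F [-0.6 -0.6  0.6]| tool shift x 152.7 y -136.7 z -91.7 spin 1.191
```

Emit:
play_rows --commands '[{"x": 0,"y": 0,"z": -15,"spin": 0},{"x": 0,"y": 0,"z": -30,"spin": 0},{"x": 0,"y": 0,"z": -30,"spin": 0},{"x": 0,"y": 0,"z": -15,"spin": 0}]'

```text
time: 13.7
position: [0.5881, -0.0422, 0.0975]
tool_rot: [0.69, 0.724, 0.02, 0.016]
ft_force: [-0.1, -0.2, -3.0]
grip_width: 0.0395
```

Run:
```python
from h import *
go(448,103,90,24.5)
```

```text
t 13.70 pos [588.1 -42.2  97.5] yaw 92.7 tilt 2.97 q6 -0.34 w 39.5 F [-0.1 -0.2 -3. ]| tool shift x 151.7 y -133.3 z 1.3 spin 1.191
```

Emit:
play_rows --commands '[{"x": 12,"y": -11,"z": 0,"spin": 0},{"x": 22,"y": -19,"z": 0,"spin": 0},{"x": 28,"y": -25,"z": 0,"spin": 0},{"x": 28,"y": -25,"z": 0,"spin": 0},{"x": 28,"y": -25,"z": 0,"spin": 0},{"x": 20,"y": -18,"z": 0,"spin": 0},{"x": 10,"y": -9,"z": 0,"spin": 0},{"x": 0,"y": 0,"z": 0,"spin": 0}]'

```text
time: 14.5
position: [0.4476, 0.1014, 0.0993]
tool_rot: [0.691, 0.722, 0.024, 0.023]
ft_force: [-0.2, -0.7, -1.4]
grip_width: 0.0398
```

Emit:
play_rows --commands '[{"x": 0,"y": 0,"z": 0,"spin": 0.13},{"x": 0,"y": 0,"z": 0,"spin": 0.15},{"x": 0,"y": 0,"z": 0,"spin": 0.15},{"x": 0,"y": 0,"z": 0,"spin": 0.15},{"x": 0,"y": 0,"z": 0,"spin": 0.15},{"x": 0,"y": 0,"z": 0,"spin": 0.15},{"x": 0,"y": 0,"z": 0,"spin": 0.15},{"x": 0,"y": 0,"z": 0,"spin": 0.1}]'

```text
time: 15.3
position: [0.4645, 0.0945, 0.1034]
tool_rot: [0.971, 0.234, 0.043, 0.011]
ft_force: [0.9, 0.9, -2.0]
grip_width: 0.0394
```

Run:
```python
from h import *
go(448,103,90,24.5)
```

```text
t 15.30 pos [464.5  94.5 103.4] yaw 27.2 tilt 5.05 q6 1.06 w 39.4 F [ 0.9  0.9 -2. ]| tool shift x -11.8 y -15.6 z 11.9 spin 0.046
```

Emit:
play_rows --commands '[{"x": 0,"y": 0,"z": 0,"spin": 0},{"x": 0,"y": 0,"z": 0,"spin": 0}]'

```text
time: 15.5
position: [0.4682, 0.0927, 0.1041]
tool_rot: [0.971, 0.234, 0.045, 0.012]
ft_force: [-0.3, -0.4, -1.6]
grip_width: 0.0394
```

```bash
cat >> h.py <<'E'
def tl():
    T=pose();print('toolz world deg x %.2f y %.2f'%tuple(np.degrees(T[:2,2])), 'pos',np.round(T[:3,3]*1000,1),'q',np.round(robot.get_obs()['q'],4),'qd',np.round(robot.get_obs()['joint_velocities'],3))
E
python3 - <<'E'
from h import *
tl()
go(448,103,90,24.5)
E
```

```text
toolz world deg x 5.30 y -0.10 pos [468.2  92.7 104.1] q [-0.0405  0.5083  1.9744  0.0036  0.5662  1.0548] qd [-0.015 -0.001 -0.019  0.001  0.001 -0.004]
t 15.50 pos [468.2  92.7 104.1] yaw 27.2 tilt 5.31 q6 1.05 w 39.4 F [-0.3 -0.4 -1.6]| tool shift x -14.4 y -18.9 z 12.2 spin 0.047
```

Emit:
play_rows --commands '[{"x": 0,"y": 0,"z": 0,"spin": 0},{"x": 0,"y": 0,"z": 0,"spin": 0},{"x": 0,"y": 0,"z": 0,"spin": 0},{"x": 0,"y": 0,"z": 0,"spin": 0}]'

```text
time: 15.9
position: [0.4696, 0.0918, 0.1044]
tool_rot: [0.971, 0.235, 0.046, 0.012]
ft_force: [0.0, 0.9, -2.5]
grip_width: 0.0396
```

Run:
```python
from h import *
tl()
```

```text
toolz world deg x 5.40 y -0.12 pos [469.6  91.8 104.4] q [-0.0422  0.5085  1.9724  0.0034  0.5664  1.0505] qd [-0.     0.001 -0.001 -0.     0.002 -0.004]
```

Emit:
play_rows --commands '[{"x": 0,"y": 0,"z": -50,"spin": 0},{"x": 0,"y": 0,"z": -50,"spin": 0},{"x": 0,"y": 0,"z": -50,"spin": 0}]'

```text
time: 16.2
position: [0.4503, 0.0922, 0.2466]
tool_rot: [0.971, 0.236, 0.031, 0.008]
ft_force: [1.0, -0.6, -3.4]
grip_width: 0.04
```

```bash
python3 -c "
from h import *
tl()"
```

```text
toolz world deg x 3.66 y -0.06 pos [450.3  92.2 246.6] q [-0.0432  0.2451  1.8442  0.0021  0.9883  1.0505] qd [-0.003 -0.822 -0.588 -0.     1.416 -0.002]
```

Emit:
play_rows --commands '[{"x": 0,"y": 0,"z": 0,"spin": 0},{"x": 0,"y": 0,"z": 0,"spin": 0}]'

```text
time: 16.4
position: [0.4536, 0.0925, 0.253]
tool_rot: [0.971, 0.236, 0.038, 0.01]
ft_force: [-0.2, -0.1, -3.5]
grip_width: 0.0398
```

```bash
python3 -c "
from h import *
tl()"
```

```text
toolz world deg x 4.52 y -0.09 pos [453.6  92.5 253. ] q [-0.0423  0.2349  1.8382  0.0022  0.9896  1.0499] qd [ 0.005 -0.05  -0.04   0.     0.006 -0.002]
```

Emit:
play_rows --commands '[{"x": 0,"y": 0,"z": 50,"spin": 0},{"x": 0,"y": 0,"z": 50,"spin": 0}]'

```text
time: 16.6
position: [0.468, 0.0925, 0.157]
tool_rot: [0.97, 0.237, 0.048, 0.013]
ft_force: [0.4, -0.5, -3.1]
grip_width: 0.0393
```

```bash
python3 -c "
from h import *
tl()"
```

```text
toolz world deg x 5.66 y -0.12 pos [468.   92.5 157. ] q [-0.041   0.4036  1.9344  0.0029  0.7048  1.0491] qd [ 0.006  0.911  0.384  0.007 -1.437 -0.005]
```

Emit:
play_rows --commands '[{"x": 0,"y": 0,"z": 0,"spin": 0},{"x": 0,"y": 0,"z": 0,"spin": 0}]'

```text
time: 16.8
position: [0.4618, 0.0925, 0.1492]
tool_rot: [0.971, 0.237, 0.038, 0.01]
ft_force: [-0.1, 0.8, -1.7]
grip_width: 0.0399
```

```bash
python3 -c "
from h import *
tl()"
```

```text
toolz world deg x 4.45 y -0.08 pos [461.8  92.5 149.2] q [-0.0414  0.4173  1.9408  0.0028  0.7057  1.0488] qd [-0.004  0.064  0.035 -0.001 -0.003  0.   ]
```

Emit:
play_rows --commands '[{"x": 0,"y": 0,"z": -50,"spin": 0},{"x": 0,"y": 0,"z": -50,"spin": 0},{"x": 0,"y": 0,"z": -50,"spin": 0},{"x": 0,"y": 0,"z": 0,"spin": 0},{"x": 0,"y": 0,"z": 0,"spin": 0}]'

```text
time: 17.3
position: [0.4488, 0.0929, 0.3058]
tool_rot: [0.971, 0.237, 0.035, 0.009]
ft_force: [0.5, -0.5, -3.3]
grip_width: 0.0398
```

```bash
python3 -c "
from h import *
tl()"
```

```text
toolz world deg x 4.18 y -0.07 pos [448.8  92.9 305.8] q [-0.0418  0.1627  1.7656  0.0021  1.1403  1.0491] qd [ 0.004 -0.077 -0.062  0.002  0.02   0.   ]
```

Emit:
play_rows --commands '[{"x": 0,"y": 0,"z": 50,"spin": 0},{"x": 0,"y": 0,"z": 50,"spin": 0},{"x": 0,"y": 0,"z": 50,"spin": 0},{"x": 0,"y": 0,"z": 0,"spin": 0},{"x": 0,"y": 0,"z": 0,"spin": 0}]'

```text
time: 17.8
position: [0.4624, 0.0929, 0.1567]
tool_rot: [0.971, 0.237, 0.04, 0.011]
ft_force: [0.9, -0.1, -1.3]
grip_width: 0.0396
```

```bash
python3 -c "
from h import *
tl()"
```

```text
toolz world deg x 4.73 y -0.08 pos [462.4  92.9 156.7] q [-0.0407  0.4026  1.9358  0.0029  0.7206  1.0484] qd [-0.001  0.053  0.038 -0.001  0.011 -0.   ]
```

Emit:
play_rows --commands '[{"x": 0,"y": 0,"z": -50,"spin": 0},{"x": 0,"y": 0,"z": -30,"spin": 0},{"x": 0,"y": 0,"z": -20,"spin": 0},{"x": 0,"y": 0,"z": -10,"spin": 0},{"x": 0,"y": 0,"z": -5,"spin": 0},{"x": 0,"y": 0,"z": 0,"spin": 0}]'

```text
time: 18.4
position: [0.4533, 0.0933, 0.2874]
tool_rot: [0.97, 0.238, 0.046, 0.012]
ft_force: [0.7, 0.6, -2.5]
grip_width: 0.0399
```

```bash
python3 -c "
from h import *
tl()"
```

```text
toolz world deg x 5.50 y -0.11 pos [453.3  93.3 287.4] q [-0.0406  0.1818  1.8     0.0023  1.0636  1.0489] qd [ 0.002 -0.043 -0.001 -0.     0.015  0.001]
```

Emit:
play_rows --commands '[{"x": 0,"y": 0,"z": 10,"spin": 0},{"x": 0,"y": 0,"z": 20,"spin": 0},{"x": 0,"y": 0,"z": 30,"spin": 0},{"x": 0,"y": 0,"z": 50,"spin": 0},{"x": 0,"y": 0,"z": 0,"spin": 0},{"x": 0,"y": 0,"z": 0,"spin": 0}]'

```text
time: 19.0
position: [0.4635, 0.0931, 0.1739]
tool_rot: [0.97, 0.238, 0.046, 0.012]
ft_force: [0.8, 0.1, -1.7]
grip_width: 0.0396
```

```bash
python3 -c "
from h import *
tl()"
```

```text
toolz world deg x 5.49 y -0.11 pos [463.5  93.1 173.9] q [-0.0401  0.3686  1.9252  0.0029  0.7517  1.0485] qd [-0.003  0.062  0.043 -0.001  0.005  0.001]
```

Emit:
play_rows --commands '[{"x": 0,"y": 0,"z": -20,"spin": 0},{"x": 0,"y": 0,"z": -35,"spin": 0},{"x": 0,"y": 0,"z": -50,"spin": 0},{"x": 0,"y": 0,"z": 0,"spin": 0},{"x": 0,"y": 0,"z": 0,"spin": 0}]'

```text
time: 19.5
position: [0.4532, 0.0934, 0.2905]
tool_rot: [0.97, 0.238, 0.052, 0.014]
ft_force: [-0.1, 0.0, -3.6]
grip_width: 0.0396
```

```bash
python3 -c "
from h import *
tl()"
```

```text
toolz world deg x 6.14 y -0.13 pos [453.2  93.4 290.5] q [-0.0404  0.1731  1.8027  0.0023  1.0585  1.0488] qd [ 0.003 -0.084 -0.063  0.003  0.018 -0.   ]
```

Emit:
play_rows --commands '[{"x": 0,"y": 0,"z": 50,"spin": 0},{"x": 0,"y": 0,"z": 30,"spin": 0},{"x": 0,"y": 0,"z": 15,"spin": 0},{"x": 0,"y": 0,"z": 5,"spin": 0},{"x": 0,"y": 0,"z": 0,"spin": 0}]'

```text
time: 20.0
position: [0.466, 0.0933, 0.1938]
tool_rot: [0.969, 0.238, 0.058, 0.016]
ft_force: [0.5, 0.3, -1.8]
grip_width: 0.0395
```

```bash
python3 -c "
from h import *
tl()"
```

```text
toolz world deg x 6.88 y -0.16 pos [466.   93.3 193.8] q [-0.0395  0.3295  1.9148  0.0028  0.777   1.0485] qd [ 0.    -0.003  0.006  0.002  0.007  0.   ]
```

Emit:
play_rows --commands '[{"x": 0,"y": 0,"z": -50,"spin": 0},{"x": 0,"y": 0,"z": -50,"spin": 0},{"x": 0,"y": 0,"z": 0,"spin": 0},{"x": 0,"y": 0,"z": 0,"spin": 0},{"x": 0,"y": 0,"z": 50,"spin": 0},{"x": 0,"y": 0,"z": 50,"spin": 0},{"x": 0,"y": 0,"z": 0,"spin": 0},{"x": 0,"y": 0,"z": 0,"spin": 0}]'

```text
time: 20.8
position: [0.4672, 0.0933, 0.1961]
tool_rot: [0.969, 0.238, 0.059, 0.016]
ft_force: [0.2, 1.2, -1.7]
grip_width: 0.039
```

```bash
python3 -c "
from h import *
tl()"
```

```text
toolz world deg x 6.98 y -0.16 pos [467.2  93.3 196.1] q [-0.0394  0.3266  1.9107  0.0029  0.7822  1.0485] qd [-0.004  0.048  0.038 -0.001 -0.    -0.   ]
```

Emit:
play_rows --commands '[{"x": 0,"y": 0,"z": -50,"spin": 0},{"x": 0,"y": 0,"z": 50,"spin": 0},{"x": 0,"y": 0,"z": -50,"spin": 0},{"x": 0,"y": 0,"z": 50,"spin": 0},{"x": 0,"y": 0,"z": 0,"spin": 0},{"x": 0,"y": 0,"z": 0,"spin": 0}]'

```text
time: 21.4
position: [0.4685, 0.0936, 0.2022]
tool_rot: [0.97, 0.238, 0.048, 0.013]
ft_force: [0.8, -0.9, -1.2]
grip_width: 0.0398
```

```bash
python3 -c "
from h import *
tl()"
```

```text
toolz world deg x 5.66 y -0.09 pos [468.5  93.6 202.2] q [-0.0388  0.3253  1.8843  0.003   0.8331  1.0489] qd [-0.     0.046  0.029 -0.003  0.034 -0.001]
```

Emit:
play_rows --commands '[{"x": 0,"y": 0,"z": -50,"spin": 0},{"x": 0,"y": 0,"z": 50,"spin": 0},{"x": 0,"y": 0,"z": -50,"spin": 0},{"x": 0,"y": 0,"z": 50,"spin": 0},{"x": 0,"y": 0,"z": -50,"spin": 0},{"x": 0,"y": 0,"z": 50,"spin": 0},{"x": 0,"y": 0,"z": 0,"spin": 0},{"x": 0,"y": 0,"z": 0,"spin": 0}]'

```text
time: 22.2
position: [0.4697, 0.0939, 0.2099]
tool_rot: [0.971, 0.238, 0.034, 0.008]
ft_force: [0.8, 0.4, -1.9]
grip_width: 0.0395
```

```bash
python3 -c "
from h import *
tl()"
```

```text
toolz world deg x 4.02 y -0.01 pos [469.7  93.9 209.9] q [-0.0381  0.3244  1.8526  0.0032  0.8944  1.0491] qd [-0.002  0.016  0.038 -0.005  0.034 -0.002]
```

Emit:
play_rows --commands '[{"x": 0,"y": 0,"z": -50,"spin": 0},{"x": 0,"y": 0,"z": 50,"spin": 0},{"x": 0,"y": 0,"z": -50,"spin": 0},{"x": 0,"y": 0,"z": 50,"spin": 0},{"x": 0,"y": 0,"z": -50,"spin": 0},{"x": 0,"y": 0,"z": 50,"spin": 0},{"x": 0,"y": 0,"z": 0,"spin": 0},{"x": 0,"y": 0,"z": 0,"spin": 0}]'

```text
time: 23.0
position: [0.4702, 0.0944, 0.2195]
tool_rot: [0.971, 0.239, 0.033, 0.008]
ft_force: [0.5, -0.1, -1.1]
grip_width: 0.0394
```

```bash
python3 -c "
from h import *
tl()"
```

```text
toolz world deg x 3.84 y 0.01 pos [470.2  94.4 219.5] q [-0.0373  0.3115  1.8376  0.0034  0.9255  1.0491] qd [-0.002 -0.004  0.045 -0.005  0.033 -0.001]
```

```bash
python3 -c "
from h import *
go(448,103,60,24.5)"
```

```text
t 23.00 pos [470.2  94.4 219.5] yaw 27.7 tilt 3.84 q6 1.05 w 39.4 F [ 0.5 -0.1 -1.1]| tool shift x -25.1 y -22.8 z 157.6 spin 0.056
```

Emit:
play_rows --commands '[{"x": -5,"y": -5,"z": 40,"spin": 0.02},{"x": -7,"y": -6,"z": 50,"spin": 0.02},{"x": -7,"y": -6,"z": 45,"spin": 0.016},{"x": -5,"y": -5,"z": 20,"spin": 0},{"x": 0,"y": 0,"z": 0,"spin": 0},{"x": 0,"y": 0,"z": 0,"spin": 0}]'

```text
time: 23.6
position: [0.4689, 0.1039, 0.0907]
tool_rot: [0.975, 0.21, 0.067, 0.015]
ft_force: [0.7, 0.3, -2.1]
grip_width: 0.0395
```

```bash
python3 -c "
from h import *
tl()
go(447.5,103.5,14,24.5)
c=cams.camera('scene');save('s1',c['img'][220:400,200:480].repeat(2,0).repeat(2,1))
c=cams.camera('side');save('d1',c['img'][140:280,260:480].repeat(3,0).repeat(3,1))"
```

```text
toolz world deg x 7.83 y -0.08 pos [468.9 103.9  90.7] q [-1.5600e-02  5.3190e-01  2.0091e+00  1.7000e-03  4.6350e-01  1.1285e+00] qd [ 0.001 -0.06  -0.001  0.     0.015 -0.   ]
t 23.60 pos [468.9 103.9  90.7] yaw 24.6 tilt 7.86 q6 1.13 w 39.5 F [ 0.7  0.3 -2.1]| tool shift x -29.0 y -12.8 z 73.1 spin 0.001
```

View pics/s1.png

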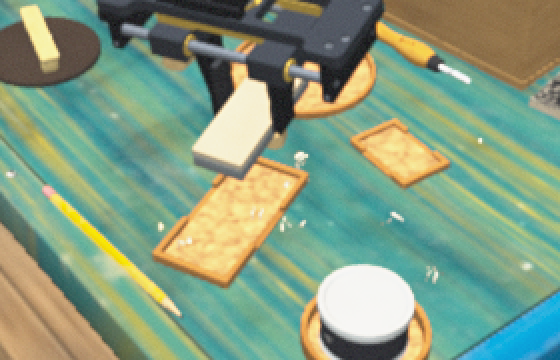

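View pics/d1.png

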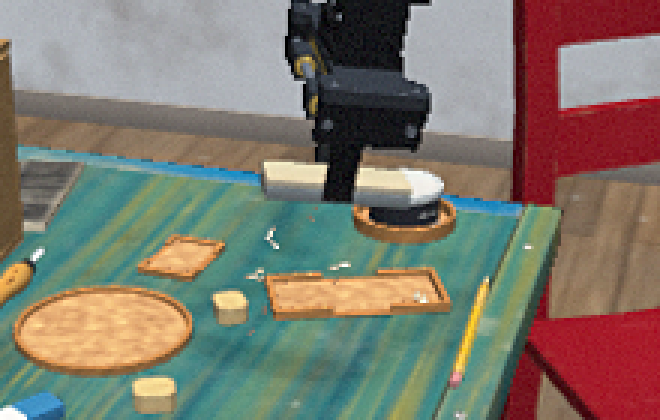

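Emit:
play_rows --commands '[{"x": 0,"y": 0,"z": -50,"spin": 0},{"x": 0,"y": 0,"z": 0,"spin": 0},{"x": 0,"y": 0,"z": 0,"spin": 0},{"x": 0,"y": 0,"z": 0,"spin": 0}]'

```text
time: 24.1
position: [0.4662, 0.1035, 0.1416]
tool_rot: [0.975, 0.21, 0.071, 0.016]
ft_force: [0.5, -0.9, -2.1]
grip_width: 0.0396
```

```bash
python3 -c "
from h import *
tl()"
```

```text
toolz world deg x 8.30 y -0.09 pos [466.2 103.5 141.6] q [-1.6500e-02  4.2260e-01  1.9812e+00  1.3000e-03  5.9240e-01  1.1286e+00] qd [-0.002 -0.019  0.003 -0.001  0.01  -0.001]
```

Emit:
play_rows --commands '[{"x": 0,"y": 0,"z": -50,"spin": 0}]'

```text
time: 24.2
position: [0.4556, 0.1033, 0.1842]
tool_rot: [0.976, 0.21, 0.063, 0.014]
ft_force: [1.6, 0.5, -2.0]
grip_width: 0.0396
```

```bash
python3 -c "
from h import *
tl()
cams.camera('side');tl()
cams.camera('side');tl()
cams.camera('side');tl()
cams.camera('side');tl()"
```

```text
toolz world deg x 7.38 y -0.09 pos [455.6 103.3 184.2] q [-1.7400e-02  3.3410e-01  1.9500e+00  1.1000e-03  7.2830e-01  1.1287e+00] qd [ 2.000e-03 -1.133e+00 -4.010e-01 -1.000e-03  1.386e+00  0.000e+00]
toolz world deg x 8.50 y -0.09 pos [460.1 103.8 194.2] q [-1.6200e-02  3.1610e-01  1.9424e+00  1.2000e-03  7.3420e-01  1.1287e+00] qd [ 0.007  0.008 -0.024  0.009 -0.234 -0.   ]
toolz world deg x 8.78 y -0.09 pos [461.7 103.7 193.4] q [-1.6300e-02  3.1820e-01  1.9433e+00  1.3000e-03  7.2640e-01  1.1287e+00] qd [-0.004  0.049  0.038 -0.003 -0.078  0.001]
toolz world deg x 8.64 y -0.10 pos [460.8 103.6 191.8] q [-1.6500e-02  3.2040e-01  1.9453e+00  1.2000e-03  7.2450e-01  1.1287e+00] qd [-0.002  0.041  0.042 -0.003 -0.009 -0.   ]
toolz world deg x 8.45 y -0.10 pos [459.6 103.6 190.6] q [-1.6600e-02  3.2210e-01  1.9471e+00  1.1000e-03  7.2440e-01  1.1287e+00] qd [-0.     0.031  0.029 -0.002  0.004  0.   ]
```

Emit:
play_rows --commands '[{"x": 0,"y": 0,"z": 50,"spin": 0}]'

```text
time: 24.5
position: [0.4714, 0.1037, 0.1452]
tool_rot: [0.974, 0.21, 0.079, 0.018]
ft_force: [1.8, -0.1, -2.6]
grip_width: 0.0401
```

```bash
python3 -c "
from h import *
tl()
cams.camera('side');tl()
cams.camera('side');tl()
cams.camera('side');tl()
cams.camera('side');tl()"
```

```text
toolz world deg x 9.28 y -0.10 pos [471.4 103.7 145.2] q [-1.6100e-02  4.1720e-01  1.9786e+00  1.4000e-03  5.8320e-01  1.1286e+00] qd [-7.000e-03  1.114e+00  3.840e-01  1.000e-03 -1.461e+00 -1.000e-03]
toolz world deg x 7.81 y -0.09 pos [465.2 103.2 132.6] q [-1.7200e-02  4.4140e-01  1.9856e+00  1.3000e-03  5.7780e-01  1.1285e+00] qd [-0.012 -0.04   0.058 -0.012  0.279 -0.001]
toolz world deg x 7.51 y -0.09 pos [462.5 103.3 134.4] q [-1.7100e-02  4.3630e-01  1.9863e+00  1.2000e-03  5.8760e-01  1.1285e+00] qd [ 0.005 -0.119 -0.015  0.002  0.104  0.001]
toolz world deg x 7.76 y -0.09 pos [463.4 103.4 137.1] q [-1.6800e-02  4.3080e-01  1.9850e+00  1.3000e-03  5.9000e-01  1.1285e+00] qd [ 0.003 -0.097 -0.032  0.004  0.014 -0.001]
toolz world deg x 8.08 y -0.09 pos [464.9 103.5 139.4] q [-1.6700e-02  4.2660e-01  1.9834e+00  1.3000e-03  5.9000e-01  1.1285e+00] qd [ 0.003 -0.071 -0.028  0.001 -0.009 -0.001]
```

Emit:
play_rows --commands '[{"x": 0,"y": 0,"z": -50,"spin": 0},{"x": 0,"y": 0,"z": -50,"spin": 0},{"x": 0,"y": 0,"z": -50,"spin": 0},{"x": 0,"y": 0,"z": 50,"spin": 0}]'

```text
time: 25.1
position: [0.4545, 0.1039, 0.2543]
tool_rot: [0.974, 0.21, 0.08, 0.018]
ft_force: [5.6, -0.6, -2.2]
grip_width: 0.0394
```

```bash
cat >> h.py <<'E'
def settle(n=6):
    for i in range(n): cams.camera('side')
    tl()
E
python3 -c "
from h import *
tl();settle()"
```

```text
toolz world deg x 9.36 y -0.09 pos [454.5 103.9 254.3] q [-1.6500e-02  2.0570e-01  1.8868e+00  1.4000e-03  8.8500e-01  1.1288e+00] qd [-0.016  0.97   0.737 -0.004 -1.601  0.   ]
toolz world deg x 7.05 y -0.08 pos [445.4 103.4 237. ] q [-1.7600e-02  2.3370e-01  1.9019e+00  1.0000e-03  8.8260e-01  1.1288e+00] qd [ 0.     0.016 -0.009  0.002 -0.007  0.   ]
```

Emit:
play_rows --commands '[{"x": 0,"y": 0,"z": -50,"spin": 0},{"x": 0,"y": 0,"z": 50,"spin": 0}]'

```text
time: 25.6
position: [0.4502, 0.1036, 0.2505]
tool_rot: [0.975, 0.21, 0.07, 0.016]
ft_force: [4.4, -1.1, -3.2]
grip_width: 0.04
```

```bash
python3 -c "
from h import *
tl();settle()"
```

```text
toolz world deg x 8.17 y -0.08 pos [450.2 103.6 250.5] q [-1.7100e-02  2.1270e-01  1.8868e+00  1.3000e-03  8.9900e-01  1.1290e+00] qd [-1.800e-02  1.024e+00  7.190e-01 -4.000e-03 -1.480e+00 -1.000e-03]
toolz world deg x 6.13 y -0.07 pos [441.3 103.3 236.1] q [-1.8100e-02  2.3530e-01  1.9009e+00  1.0000e-03  8.9820e-01  1.1289e+00] qd [-0.001 -0.001 -0.005 -0.001 -0.007 -0.001]
```

Emit:
play_rows --commands '[{"x": 0,"y": 0,"z": -50,"spin": 0},{"x": 0,"y": 0,"z": 50,"spin": 0}]'

```text
time: 26.1
position: [0.4468, 0.1035, 0.2502]
tool_rot: [0.976, 0.21, 0.062, 0.014]
ft_force: [5.3, -0.2, -3.1]
grip_width: 0.0399
```

```bash
python3 -c "
from h import *
settle(4)"
```

```text
toolz world deg x 5.11 y -0.05 pos [436.5 103.1 235.5] q [-1.8500e-02  2.3610e-01  1.8998e+00  9.0000e-04  9.1630e-01  1.1290e+00] qd [-0.001 -0.004 -0.024  0.001 -0.013 -0.   ]
```

Emit:
play_rows --commands '[{"x": 0,"y": 0,"z": -50,"spin": 0},{"x": 0,"y": 0,"z": 50,"spin": 0}]'

```text
time: 26.5
position: [0.4421, 0.1034, 0.2496]
tool_rot: [0.976, 0.21, 0.053, 0.012]
ft_force: [5.3, 0.2, -3.2]
grip_width: 0.0398
```

```bash
python3 -c "
from h import *
settle(4)"
```

```text
toolz world deg x 4.10 y -0.04 pos [431.7 103.1 235.4] q [-1.8800e-02  2.3650e-01  1.8981e+00  8.0000e-04  9.3540e-01  1.1290e+00] qd [ 0.001 -0.004 -0.022  0.    -0.017  0.   ]
```

Emit:
play_rows --commands '[{"x": 0,"y": 0,"z": -50,"spin": 0},{"x": 0,"y": 0,"z": 50,"spin": 0}]'

```text
time: 26.9
position: [0.4377, 0.1034, 0.2493]
tool_rot: [0.977, 0.21, 0.044, 0.01]
ft_force: [4.8, 0.3, -2.5]
grip_width: 0.04
```

```bash
python3 -c "
from h import *
settle(4)"
```

```text
toolz world deg x 3.10 y -0.02 pos [427.1 103.1 235.3] q [-1.9100e-02  2.3700e-01  1.8962e+00  8.0000e-04  9.5430e-01  1.1290e+00] qd [ 0.001 -0.003 -0.022  0.001 -0.015 -0.001]
```

Emit:
play_rows --commands '[{"x": 0,"y": 0,"z": -50,"spin": 0},{"x": 0,"y": 0,"z": 50,"spin": 0}]'

```text
time: 27.3
position: [0.4334, 0.1033, 0.2489]
tool_rot: [0.977, 0.21, 0.036, 0.008]
ft_force: [4.7, -0.6, -3.5]
grip_width: 0.0398
```

```bash
python3 -c "
from h import *
settle(4)"
```

```text
toolz world deg x 2.05 y 0.00 pos [422.3 103.1 235. ] q [-1.9400e-02  2.3810e-01  1.8949e+00  9.0000e-04  9.7280e-01  1.1291e+00] qd [ 0.002 -0.003 -0.022  0.    -0.014 -0.002]
```

Emit:
play_rows --commands '[{"x": 0,"y": 0,"z": -50,"spin": 0},{"x": 0,"y": 0,"z": 50,"spin": 0}]'

```text
time: 27.7
position: [0.4284, 0.1033, 0.2481]
tool_rot: [0.977, 0.209, 0.026, 0.006]
ft_force: [4.1, -0.0, -3.2]
grip_width: 0.0395
```

```bash
python3 -c "
from h import *
settle(4); go(447.5,103.5,14,24.5)"
```

```text
toolz world deg x 0.95 y 0.02 pos [417.2 103.1 234.8] q [-1.9600e-02  2.3930e-01  1.8933e+00  9.0000e-04  9.9250e-01  1.1291e+00] qd [-0.001 -0.004 -0.025  0.001 -0.016  0.001]
t 27.90 pos [417.2 103.1 234.8] yaw 24.2 tilt 0.95 q6 1.13 w 39.4 F [ 0.4  0.1 -2.2]| tool shift x 24.4 y 10.6 z 221.3 spin -0.006
```

Emit:
play_rows --commands '[{"x": 12,"y": 5,"z": 45,"spin": 0}]'

```text
time: 28.0
position: [0.4354, 0.1037, 0.1941]
tool_rot: [0.978, 0.209, 0.014, 0.003]
ft_force: [2.0, 0.5, -2.0]
grip_width: 0.0399
```

```bash
python3 -c "
from h import *
settle(4)"
```

```text
toolz world deg x 0.74 y 0.03 pos [430.6 103.4 189.6] q [-1.8100e-02  3.3240e-01  1.9183e+00  9.0000e-04  8.7810e-01  1.1304e+00] qd [ 0.003 -0.058 -0.009  0.002 -0.007 -0.002]
```

Emit:
play_rows --commands '[{"x": 12,"y": 5,"z": 45,"spin": 0}]'

```text
time: 28.3
position: [0.4483, 0.1041, 0.1498]
tool_rot: [0.978, 0.21, 0.013, 0.003]
ft_force: [1.4, -1.0, -2.2]
grip_width: 0.0398
```

```bash
python3 -c "
from h import *
settle(4)"
```

```text
toolz world deg x 0.69 y 0.03 pos [443.9 103.9 145.7] q [-1.6600e-02  4.2670e-01  1.9328e+00  1.1000e-03  7.7010e-01  1.1317e+00] qd [-0.001 -0.058 -0.004  0.    -0.008 -0.001]
```

Emit:
play_rows --commands '[{"x": 0,"y": 0,"z": 50,"spin": 0}]'

```text
time: 28.6
position: [0.4514, 0.1041, 0.1024]
tool_rot: [0.978, 0.21, 0.016, 0.003]
ft_force: [1.3, 1.6, -2.8]
grip_width: 0.0397
```

```bash
python3 -c "
from h import *
settle(4); go(447.5,103.5,14,24.5)"
```

```text
toolz world deg x 0.76 y 0.03 pos [444.5 104.   97.8] q [-1.6300e-02  5.2100e-01  1.9710e+00  1.3000e-03  6.3640e-01  1.1315e+00] qd [ 0.002 -0.051 -0.021  0.003 -0.018 -0.   ]
t 28.80 pos [444.5 104.   97.8] yaw 24.2 tilt 0.76 q6 1.13 w 39.7 F [-0.1 -0.5 -2.3]| tool shift x 1.5 y 1.2 z 83.8 spin -0.006
```

Emit:
play_rows --commands '[{"x": 1.5,"y": 1.2,"z": 45,"spin": 0}]'

```text
time: 28.9
position: [0.4533, 0.1038, 0.0597]
tool_rot: [0.978, 0.21, 0.016, 0.003]
ft_force: [1.6, -0.2, -3.3]
grip_width: 0.0397
```

```bash
python3 -c "
from h import *
settle(5); go(447.5,103.5,14,24.5)
T=pose();c=cams.camera('wrist');save('w7',c['img'])
c=cams.camera('scene');save('s2',c['img'][220:400,200:480].repeat(2,0).repeat(2,1))"
```

```text
toolz world deg x 1.04 y 0.03 pos [448.3 103.6  56. ] q [-1.7100e-02  6.1060e-01  1.9902e+00  1.6000e-03  5.2270e-01  1.1302e+00] qd [ 0.    -0.016 -0.001  0.    -0.014  0.001]
t 29.15 pos [448.3 103.6  56. ] yaw 24.2 tilt 1.04 q6 1.13 w 40.0 F [ 0.7  0.4 -2.1]| tool shift x -1.5 y -0.5 z 42.0 spin -0.005
```

View pics/w7.png

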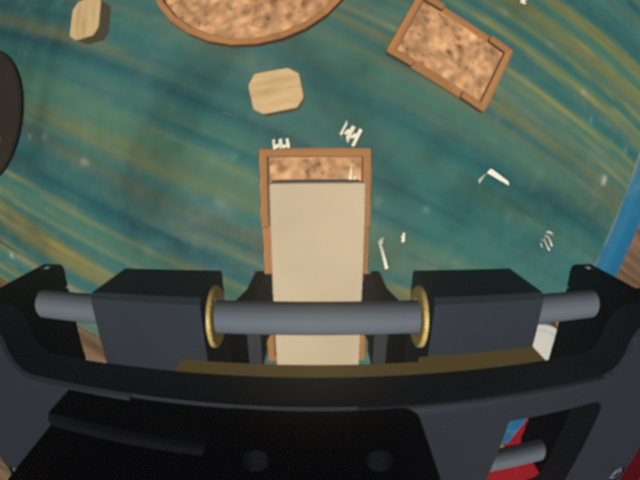

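View pics/s2.png

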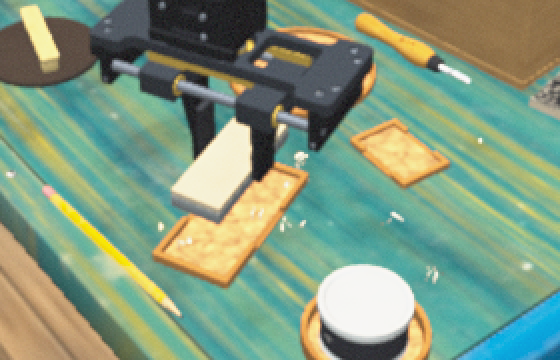

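```bash
python3 -c "
from h import *
c=cams.camera('wrist');T=pose();go(447.5,103.5,14,24.5)
a=toplane(c,[(315.5,149)],.009,T)[0]*1000
b=toplane(c,[(318,181)],.066,T)[0]*1000
u=np.array([np.cos(np.radians(24.5)),np.sin(np.radians(24.5))])
print(a,a[:2]-68*u,b,b[:2]-55*u)
"
```

```text
t 29.30 pos [448.5 103.6  55.7] yaw 24.2 tilt 1.09 q6 1.13 w 39.6 F [-0.7  0.2 -2.1]| tool shift x -1.7 y -0.6 z 41.7 spin -0.005
[508.51552295 131.69088294   9.        ] [446.63815653 103.49174244] [496.57111996 125.39363506  66.        ] [446.52325006 102.58550672]
```

Emit:
play_rows --commands '[{"x": -1,"y": 0,"z": 25,"spin": 0}]'

```text
time: 29.4
position: [0.4515, 0.1033, 0.0345]
tool_rot: [0.978, 0.21, 0.014, 0.003]
ft_force: [0.8, -0.0, -2.2]
grip_width: 0.0398
```

```bash
python3 -c "
from h import *
settle(5); go(447.5,103.5,11,24.5)"
```

```text
toolz world deg x 1.16 y 0.03 pos [448.5 103.2  31.8] q [-1.7900e-02  6.6310e-01  2.0016e+00  1.8000e-03  4.5660e-01  1.1291e+00] qd [-0.001  0.001 -0.004 -0.    -0.006 -0.   ]
t 29.65 pos [448.5 103.2  31.8] yaw 24.2 tilt 1.16 q6 1.13 w 39.8 F [-0.8  0.6 -2.1]| tool shift x -1.2 y -0.8 z 20.8 spin -0.005
```

Tray and stone centres agree within 1 mm. Lower and release.

Emit:
play_rows --commands '[{"x": -1,"y": -0.5,"z": 14,"spin": 0}]'

```text
time: 29.75
position: [0.4495, 0.1033, 0.0197]
tool_rot: [0.978, 0.21, 0.012, 0.002]
ft_force: [0.3, 0.3, -2.2]
grip_width: 0.0394
```

```bash
python3 -c "
from h import *
settle(4); go(447.5,103.5,11,24.5)"
```

```text
toolz world deg x 1.17 y 0.03 pos [447.7 103.3  18.4] q [-1.7800e-02  6.9270e-01  2.0078e+00  2.0000e-03  4.2070e-01  1.1290e+00] qd [ 0.002 -0.003 -0.003  0.001 -0.006 -0.001]
t 29.95 pos [447.7 103.3  18.4] yaw 24.2 tilt 1.17 q6 1.13 w 39.6 F [ 0.6  0.9 -2.3]| tool shift x -0.3 y -0.3 z 7.4 spin -0.005
```

Emit:
play_rows --commands '[{"x": 0,"y": 0,"z": 6,"spin": 0}]'

```text
time: 30.05
position: [0.4487, 0.1033, 0.0133]
tool_rot: [0.978, 0.21, 0.011, 0.002]
ft_force: [0.3, 0.2, -1.7]
grip_width: 0.0397
```

```bash
python3 -c "
from h import *
settle(5); go(447.5,103.5,11,24.5)"
```

```text
toolz world deg x 1.18 y 0.03 pos [447.9 103.3  12.4] q [-0.0177  0.706   2.0089  0.0021  0.4062  1.1289] qd [-0.001 -0.001  0.    -0.001 -0.001 -0.001]
t 30.30 pos [447.9 103.3  12.4] yaw 24.2 tilt 1.18 q6 1.13 w 40.0 F [ 0.1 -0.6 -1.9]| tool shift x -0.3 y -0.3 z 1.4 spin -0.005
```

Emit:
play_rows --commands '[{"x": 0,"y": 0,"z": 1.5,"spin": 0}]'

```text
time: 30.4
position: [0.4481, 0.1033, 0.0111]
tool_rot: [0.978, 0.21, 0.01, 0.002]
ft_force: [-0.1, 0.1, -1.1]
grip_width: 0.0397
```

Emit:
play_rows --commands '[{"x": 0,"y": 0,"z": 0,"spin": 0},{"x": 0,"y": 0,"z": 0,"spin": 0},{"x": 0,"y": 0,"z": 0,"spin": 0}]' --grip 0.7

```text
time: 30.7
position: [0.4485, 0.1033, 0.0114]
tool_rot: [0.978, 0.21, 0.011, 0.002]
ft_force: [-0.6, -0.5, 1.2]
grip_width: 0.0556
```

```bash
python3 -c "
from h import *
settle(3)"
```

```text
toolz world deg x 1.26 y 0.02 pos [448.5 103.3  11.4] q [-0.0177  0.7085  2.0088  0.0021  0.4024  1.1289] qd [-0.001  0.001  0.     0.002 -0.001  0.   ]
```

Emit:
play_rows --commands '[{"x": 0,"y": 0,"z": -20,"spin": 0},{"x": 0,"y": 0,"z": -50,"spin": 0}]'

```text
time: 31.05
position: [0.4437, 0.1031, 0.0781]
tool_rot: [0.978, 0.209, 0.005, 0.001]
ft_force: [0.7, 0.5, 0.3]
grip_width: 0.0607
```

```bash
python3 -c "
from h import *
settle(5)
c=cams.camera('wrist');save('w8',c['img'])
c=cams.camera('scene');save('s3',c['img'][220:430,200:480].repeat(2,0).repeat(2,1))
go(604,353.5,150,60.5)
"
```

```text
toolz world deg x 1.05 y 0.03 pos [445.8 103.2  80.3] q [-1.8000e-02  5.5720e-01  1.9835e+00  1.5000e-03  5.8260e-01  1.1295e+00] qd [-0.001  0.033  0.01   0.001  0.002 -0.001]
t 31.40 pos [445.1 103.2  79.3] yaw 24.2 tilt 0.89 q6 1.13 w 61.2 F [0.6 1.1 1.4]| tool shift x 248.5 y -162.8 z -68.1 spin -0.634
```

View pics/s3.png

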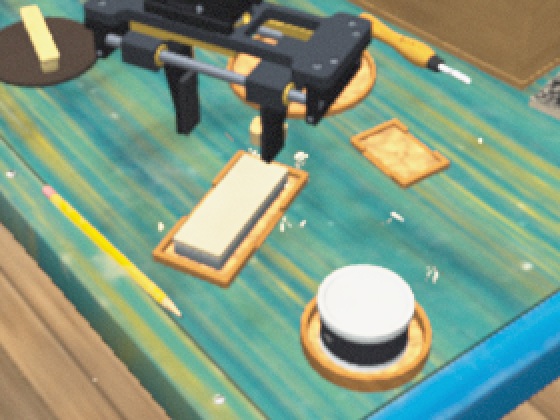

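View pics/w8.png

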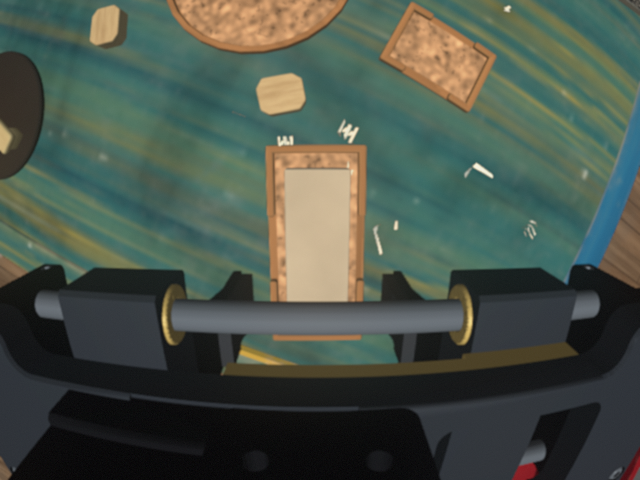

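Emit:
play_rows --commands '[{"x": 0,"y": 0,"z": -40,"spin": -0.15},{"x": 0,"y": 0,"z": 0,"spin": -0.15},{"x": 0,"y": 0,"z": 0,"spin": -0.15},{"x": 0,"y": 0,"z": 0,"spin": -0.15},{"x": 0,"y": 0,"z": 0,"spin": -0.15},{"x": 0,"y": 0,"z": 0,"spin": -0.15}]'

```text
time: 32.0
position: [0.4392, 0.103, 0.1114]
tool_rot: [0.788, 0.616, -0.002, -0.002]
ft_force: [-0.2, 0.8, 0.1]
grip_width: 0.0607
```

```bash
python3 -c "
from h import *
settle(4); go(441,380,120,76.2)"
```

```text
toolz world deg x -0.24 y 0.06 pos [439.5 103.  111.9] q [-1.8800e-02  4.9250e-01  1.9607e+00  1.4000e-03  6.9260e-01  2.3290e-01] qd [ 0.001 -0.01  -0.004  0.001  0.002 -0.007]
t 32.20 pos [439.5 103.  111.9] yaw 75.5 tilt 0.25 q6 0.23 w 61.2 F [ 0.1 -0.3 -0.7]| tool shift x 268.6 y -67.9 z -7.9 spin -0.012
```

Emit:
play_rows --commands '[{"x": 44,"y": -11,"z": -2,"spin": 0},{"x": 44,"y": -11,"z": -2,"spin": 0},{"x": 44,"y": -11,"z": -2,"spin": 0},{"x": 44,"y": -11,"z": -2,"spin": 0},{"x": 44,"y": -11,"z": 0,"spin": 0}]'

```text
time: 32.7
position: [0.4453, 0.3308, 0.1175]
tool_rot: [0.799, 0.601, -0.004, -0.002]
ft_force: [0.3, -1.1, -0.3]
grip_width: 0.0607
```

```bash
python3 -c "
from h import *
NM['baren_center']=.006
settle(5); T=pose();c=cams.camera('wrist');save('w9',c['img']);look('w9',c,T)
go(441,395,120,76.2)"
```

```text
toolz world deg x -0.58 y -0.14 pos [444.5 328.5 117. ] q [0.4332 0.5822 1.703  0.0026 0.8665 0.7106] qd [-0.031 -0.009  0.018 -0.001 -0.003 -0.004]
w9 baren_center 0.94 [292. 149.] ctr 440.9 395.4 size 110.2 x 110.4 longdir 15.0 bb [216  77] [365 224]
w9 eraser_center 0.75 [504. 153.] ctr 602.5 354.5 size 27.4 x 44.6 longdir 60.0 bb [485 123] [524 182]
w9 eraser_center 0.54 [390.   0.] ctr 545.1 483.6 size 5.9 x 22.0 longdir -10.9 bb [378   0] [407   7]
w9 baren_tray_floor 0.79 [534. 253.] ctr 622.5 263.0 size 47.3 x 119.2 longdir -24.8 bb [473 226] [583 282]
t 33.40 pos [445.7 328.4 117.8] yaw 74.0 tilt 0.48 q6 0.71 w 61.2 F [ 1.  -0.1  1.5]| tool shift x 62.7 y -22.9 z -2.2 spin -0.039
```

View pics/w9.png

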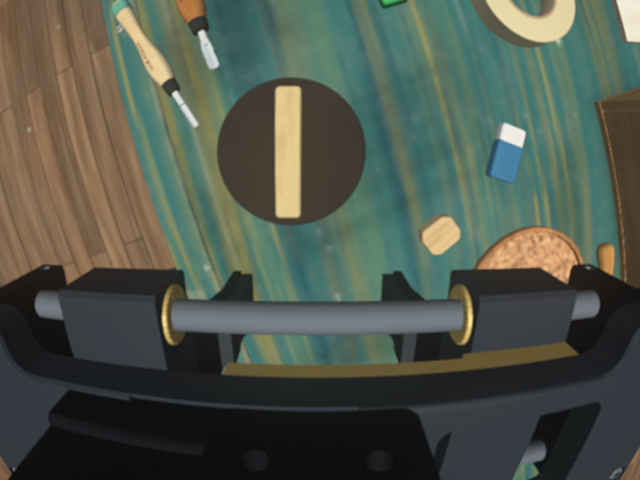

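Emit:
play_rows --commands '[{"x": 31,"y": -11,"z": 0,"spin": -0.03},{"x": 31,"y": -11,"z": 20,"spin": 0}]'

```text
time: 33.6
position: [0.4432, 0.3924, 0.0999]
tool_rot: [0.792, 0.611, -0.002, -0.001]
ft_force: [0.2, -1.1, 0.5]
grip_width: 0.0613
```

```bash
python3 -c "
from h import *
settle(4)
go(441,395.4,12,75.8)"
```

```text
toolz world deg x -0.67 y -0.27 pos [439.9 391.   97. ] q [0.5358 0.6501 1.6216 0.0025 0.8822 0.7866] qd [-0.02  -0.019  0.011 -0.002 -0.001 -0.001]
t 33.80 pos [439.9 391.   97. ] yaw 75.5 tilt 0.72 q6 0.79 w 60.8 F [-0.1 -0.2  0.7]| tool shift x 5.2 y 0.8 z 85.0 spin -0.005
```

Emit:
play_rows --commands '[{"x": 5,"y": 1,"z": 45,"spin": -0.005}]'

```text
time: 33.9
position: [0.4462, 0.3973, 0.0569]
tool_rot: [0.789, 0.614, 0.001, -0.001]
ft_force: [1.7, 1.3, -0.2]
grip_width: 0.061
```

```bash
python3 -c "
from h import *
settle(4)
go(441,395.4,12,75.8)"
```

```text
toolz world deg x -0.83 y -0.37 pos [440.9 394.   51.7] q [0.5394 0.7237 1.633  0.0026 0.8006 0.786 ] qd [ 0.    -0.052 -0.028  0.    -0.011  0.002]
t 34.10 pos [440.9 394.   51.7] yaw 75.8 tilt 0.91 q6 0.79 w 60.7 F [-0.1  1.2  0.2]| tool shift x 1.8 y 0.2 z 39.6 spin -0.000
```

Emit:
play_rows --commands '[{"x": 0,"y": 0,"z": 30,"spin": 0}]'

```text
time: 34.2
position: [0.4447, 0.3957, 0.0267]
tool_rot: [0.789, 0.614, -0.002, -0.001]
ft_force: [1.3, 1.2, 0.0]
grip_width: 0.0612
```

```bash
python3 -c "
from h import *
settle(5)
go(441,395.4,12,75.8)"
```

```text
toolz world deg x -0.68 y -0.28 pos [441.5 394.1  23.9] q [0.539  0.768  1.6425 0.0027 0.7438 0.7859] qd [ 0.003 -0.004 -0.007  0.001 -0.006  0.001]
t 34.45 pos [441.5 394.1  23.9] yaw 75.7 tilt 0.74 q6 0.79 w 60.6 F [0.9 0.3 0.7]| tool shift x 1.2 y -0.7 z 11.9 spin -0.001
```

Emit:
play_rows --commands '[{"x": 1,"y": -0.5,"z": 12,"spin": 0}]'

```text
time: 34.55
position: [0.4433, 0.3963, 0.0149]
tool_rot: [0.789, 0.614, -0.003, -0.001]
ft_force: [-0.1, 0.4, -0.8]
grip_width: 0.0607
```

```bash
python3 -c "
from h import *
settle(4)
go(441,395.4,12,75.8)"
```

```text
toolz world deg x -0.67 y -0.28 pos [441.1 395.2  12.2] q [0.5411 0.7876 1.6439 0.0028 0.7226 0.7875] qd [ 0.001  0.    -0.001 -0.001 -0.     0.001]
t 34.75 pos [441.1 395.2  12.2] yaw 75.8 tilt 0.72 q6 0.79 w 60.8 F [-0.6 -1.   1. ]| tool shift x 0.1 y -0.2 z 0.2 spin -0.001
```

Emit:
play_rows --commands '[{"x": 0,"y": 0,"z": 0,"spin": 0},{"x": 0,"y": 0,"z": 0,"spin": 0},{"x": 0,"y": 0,"z": 0,"spin": 0},{"x": 0,"y": 0,"z": 0,"spin": 0},{"x": 0,"y": 0,"z": 0,"spin": 0},{"x": 0,"y": 0,"z": 0,"spin": 0},{"x": 0,"y": 0,"z": 0,"spin": 0}]' --grip 0.05 --newtons 25

```text
time: 35.45
position: [0.4414, 0.3956, 0.0128]
tool_rot: [0.789, 0.614, -0.006, -0.002]
ft_force: [0.3, 0.8, 0.5]
grip_width: 0.0177
```

```bash
python3 -c "
from h import *
settle(1)
go(441,395.4,12,75.8)"
```

```text
toolz world deg x -0.63 y -0.26 pos [441.4 395.6  12.8] q [0.5414 0.7868 1.6434 0.0027 0.7231 0.7875] qd [ 0.001 -0.001 -0.002  0.001 -0.     0.001]
t 35.50 pos [441.4 395.6  12.8] yaw 75.8 tilt 0.68 q6 0.79 w 17.7 F [-0.1 -0.3 -0.2]| tool shift x -0.2 y -0.3 z 0.8 spin -0.000
```

Gripped (17.7 mm). Lift and carry to the large round tray at about (609, 223).

Emit:
play_rows --commands '[{"x": 0,"y": 0,"z": -30,"spin": 0}]'

```text
time: 35.6
position: [0.4388, 0.3938, 0.0395]
tool_rot: [0.789, 0.614, -0.01, -0.002]
ft_force: [-0.3, -0.7, -1.2]
grip_width: 0.0175
```

Emit:
play_rows --commands '[{"x": 0,"y": 0,"z": -45,"spin": 0}]'

```text
time: 35.7
position: [0.4377, 0.393, 0.0827]
tool_rot: [0.789, 0.614, -0.014, -0.003]
ft_force: [0.2, -0.2, -0.7]
grip_width: 0.0176
```

```bash
python3 -c "
from h import *
settle(4)
c=cams.camera('scene');save('s4',c['img'][150:330,140:420].repeat(2,0).repeat(2,1))
go(609.3,223,90,76)"
```

```text
toolz world deg x -0.97 y -0.46 pos [440.1 394.5  85.4] q [0.5409 0.6721 1.6164 0.0023 0.8718 0.7878] qd [ 0.001  0.036  0.033 -0.003  0.006 -0.   ]
t 35.95 pos [439.2 393.9  84.2] yaw 75.8 tilt 1.25 q6 0.79 w 17.6 F [-0.  -0.3 -2.4]| tool shift x -123.9 y 206.8 z -7.4 spin -0.004
```

View pics/s4.png

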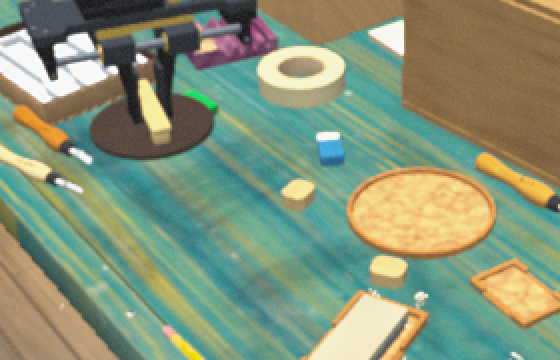

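Emit:
play_rows --commands '[{"x": -25,"y": 41,"z": 0,"spin": 0},{"x": -25,"y": 41,"z": 0,"spin": 0},{"x": -25,"y": 41,"z": 0,"spin": 0},{"x": -25,"y": 41,"z": 0,"spin": 0}]'

```text
time: 36.35
position: [0.5665, 0.2569, 0.0747]
tool_rot: [0.785, 0.619, -0.019, -0.006]
ft_force: [0.4, 1.0, -1.6]
grip_width: 0.0177
```

```bash
python3 -c "
from h import *
settle(5)
go(609.3,223,90,76)"
```

```text
toolz world deg x -2.13 y -0.80 pos [565.3 257.9  75. ] q [ 0.2505  0.7246  1.523  -0.0054  0.9335  0.4911] qd [ 0.032 -0.014  0.011 -0.001 -0.     0.   ]
t 36.60 pos [565.3 257.9  75. ] yaw 76.4 tilt 2.28 q6 0.49 w 17.5 F [ 0.2  1.  -1.3]| tool shift x -23.9 y 50.4 z -16.1 spin 0.007
```

Emit:
play_rows --commands '[{"x": -12,"y": 26,"z": 0,"spin": 0}]'

```text
time: 36.7
position: [0.5824, 0.2428, 0.0731]
tool_rot: [0.784, 0.62, -0.022, -0.008]
ft_force: [0.8, 1.0, -1.7]
grip_width: 0.0177
```

```bash
python3 -c "
from h import *
settle(4)
go(609.3,223,20,76)"
```

```text
toolz world deg x -2.26 y -0.80 pos [586.1 241.   73.7] q [ 0.2166  0.7399  1.4878 -0.0064  0.9556  0.457 ] qd [ 0.012 -0.005  0.014  0.002  0.005 -0.001]
t 36.90 pos [586.1 241.   73.7] yaw 76.5 tilt 2.40 q6 0.46 w 17.6 F [-0.7 -0.2 -1.4]| tool shift x -10.9 y 28.6 z 53.0 spin 0.008
```

Emit:
play_rows --commands '[{"x": -12,"y": 24,"z": 0,"spin": 0}]'

```text
time: 37.0
position: [0.6017, 0.2269, 0.0725]
tool_rot: [0.784, 0.62, -0.022, -0.009]
ft_force: [0.1, 0.8, -0.7]
grip_width: 0.0176
```

```bash
python3 -c "
from h import *
settle(5)
go(609.3,223,20,76)
T=pose();c=cams.camera('wrist');save('w10',c['img']);
c=cams.camera('scene');save('s5',c['img'][150:330,240:520].repeat(2,0).repeat(2,1))"
```

```text
toolz world deg x -2.39 y -0.79 pos [604.9 224.8  72.9] q [ 0.1858  0.7538  1.4545 -0.0072  0.9769  0.4256] qd [ 0.003 -0.002  0.004 -0.001 -0.001 -0.002]
t 37.25 pos [604.9 224.8  72.9] yaw 76.5 tilt 2.52 q6 0.43 w 17.4 F [-0.9  0.1 -1.1]| tool shift x 0.5 y 6.7 z 52.7 spin 0.009
```

View pics/w10.png

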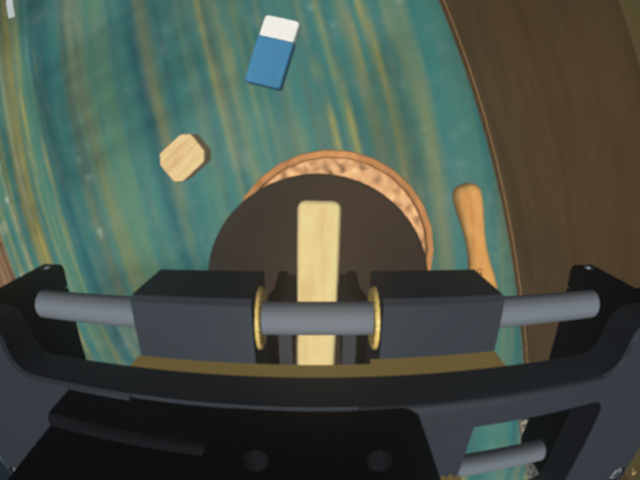

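View pics/s5.png

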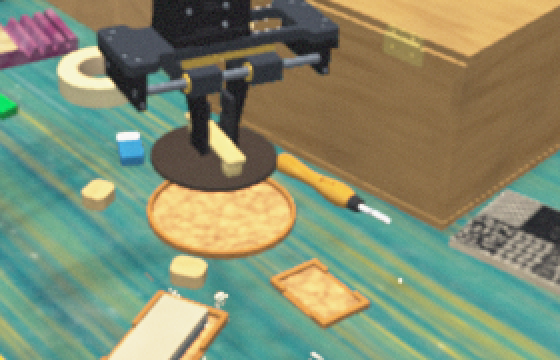

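Emit:
play_rows --commands '[{"x": 0,"y": 6,"z": 30,"spin": 0}]'

```text
time: 37.45
position: [0.6121, 0.2247, 0.0466]
tool_rot: [0.785, 0.62, -0.017, -0.005]
ft_force: [1.3, -0.3, -0.8]
grip_width: 0.0175
```

```bash
python3 -c "
from h import *
settle(5)
go(609.8,223,20,76)
T=pose();c=cams.camera('wrist');save('w11',c['img']);"
```

```text
toolz world deg x -2.39 y -0.80 pos [609.3 223.3  43.2] q [ 0.1824  0.799   1.4556 -0.0077  0.9305  0.422 ] qd [-0.002 -0.015 -0.013 -0.001 -0.007  0.002]
t 37.70 pos [609.3 223.3  43.2] yaw 76.6 tilt 2.52 q6 0.42 w 17.9 F [-0.7  0.7 -0.5]| tool shift x 0.4 y 1.4 z 23.2 spin 0.010
```

View pics/w11.png

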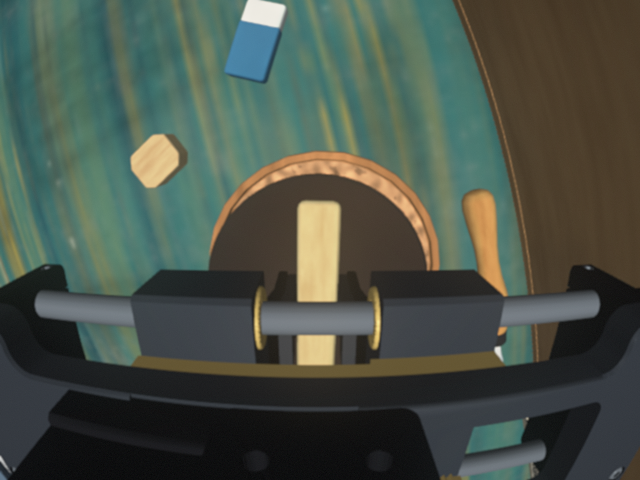

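```bash
python3 -c "
from h import *
from scipy.optimize import least_squares
T=pose();c=cams.camera('wrist')
def f(px,z,r):
    P=toplane(c,px,z,T)[:,:2]*1000
    s=least_squares(lambda v:np.hypot(*(P-v).T)-r,P.mean(0)-[0,30]);print(s.x,s.fun)
f([(323,152),(270,165),(235,194),(380,166),(419,205)],.008,67)
f([(319,175),(266,188),(232,216),(370,187),(406,216)],.037,55.5)
"
python3 - <<'E'
import cv2
i=cv2.imread('pics/w11.png')
cv2.imwrite('pics/w11c.png',cv2.resize(i[130:290,190:460],None,fx=2.9,fy=2.9,interpolation=cv2.INTER_CUBIC))
E
```

```text
[610.2785437  219.40573392] [ 0.57432912  0.09088957 -0.84549722  0.647142   -1.08735244]
[609.62306342 222.23988891] [ 0.29392611  0.0189735  -0.28715293  0.13096495 -0.35407333]
```

View pics/w11c.png

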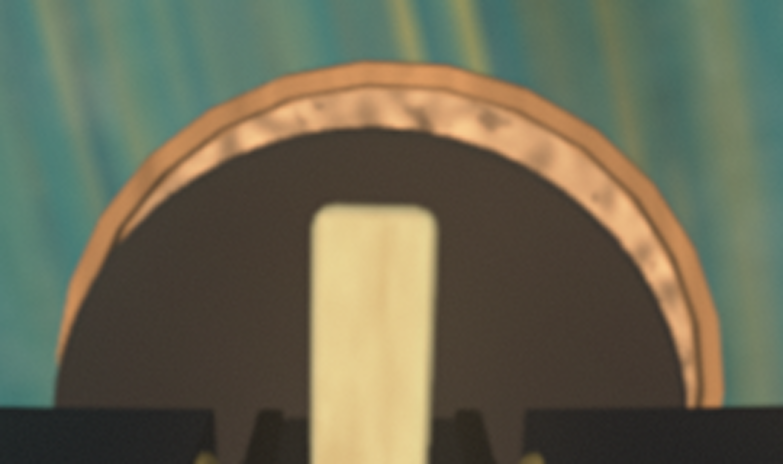

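```bash
python3 -c "
from h import *
from scipy.optimize import least_squares
T=pose();c=cams.camera('wrist')
def f(uv,z,r):
    px=np.array(uv)/2.9+[190,130]
    P=toplane(c,px,z,T)[:,:2]*1000
    s=least_squares(lambda v:np.hypot(*(P-v).T)-r,P.mean(0)-[0,30]);print(s.x,s.fun)
f([(380,62),(200,122),(110,205),(530,100),(655,190),(712,300),(65,310)],.008,67)
f([(380,85),(240,118),(150,190),(500,105),(620,180),(690,290)],.008,62.5)
f([(380,127),(240,152),(120,240),(60,370),(520,155),(640,255),(686,370)],.037,55.5)
go(609.8,221.7,16,76)
"
```

```text
[611.18879783 219.44688176] [ 0.68192897 -0.26324176  0.23661927 -0.74325663  0.13160184  0.11700528
 -0.15430644]
[611.75817834 220.42945994] [-0.1129697   0.35263557  0.0006117  -0.29703767 -0.06220316  0.31545215]
[609.97956058 223.35779613] [-0.32050216 -0.12907358 -0.03123734 -0.06157862  0.50851327  0.28140274
 -0.57720537]
t 37.85 pos [610.2 223.2  44. ] yaw 76.5 tilt 2.39 q6 0.42 w 17.5 F [-0.1  0.6 -1. ]| tool shift x -1.0 y 0.9 z 28.0 spin 0.010
```

Emit:
play_rows --commands '[{"x": -1.5,"y": 1.3,"z": 22,"spin": 0}]'

```text
time: 37.95
position: [0.6136, 0.2221, 0.0257]
tool_rot: [0.785, 0.619, -0.016, -0.005]
ft_force: [0.9, -0.4, -0.8]
grip_width: 0.0176
```

```bash
python3 -c "
from h import *
settle(5)
go(610.7,221.3,16.5,76)"
```

```text
toolz world deg x -2.21 y -0.77 pos [610.6 221.3  22.7] q [ 0.1789  0.8281  1.4621 -0.0082  0.8919  0.4194] qd [-0.    -0.006 -0.009  0.002 -0.004  0.   ]
t 38.20 pos [610.6 221.3  22.7] yaw 76.5 tilt 2.34 q6 0.42 w 17.6 F [-0.7  0.3 -0.9]| tool shift x 0.2 y 0.3 z 6.2 spin 0.009
```

Emit:
play_rows --commands '[{"x": 0,"y": 0,"z": 5.5,"spin": 0}]'

```text
time: 38.3
position: [0.6117, 0.2215, 0.0187]
tool_rot: [0.785, 0.619, -0.018, -0.006]
ft_force: [0.8, 0.0, -1.5]
grip_width: 0.0176
```

```bash
python3 -c "
from h import *
settle(4)
go(610.7,221.3,16.5,76)"
```

```text
toolz world deg x -2.20 y -0.77 pos [610.5 221.3  17.5] q [ 0.1789  0.8356  1.4638 -0.0082  0.8825  0.4195] qd [ 0.001 -0.001 -0.002  0.    -0.     0.   ]
t 38.50 pos [610.5 221.3  17.5] yaw 76.5 tilt 2.33 q6 0.42 w 17.6 F [ 0.1 -0.7 -1. ]| tool shift x 0.1 y 0.2 z 1.0 spin 0.009
```

Emit:
play_rows --commands '[{"x": 0,"y": 0,"z": 0,"spin": 0},{"x": 0,"y": 0,"z": 0,"spin": 0},{"x": 0,"y": 0,"z": 0,"spin": 0},{"x": 0,"y": 0,"z": 0,"spin": 0}]' --grip 0.6

```text
time: 38.9
position: [0.6113, 0.2215, 0.0186]
tool_rot: [0.785, 0.619, -0.018, -0.006]
ft_force: [-0.6, 0.2, 0.4]
grip_width: 0.0423
```

Emit:
play_rows --commands '[{"x": 0,"y": 0,"z": -25,"spin": 0}]'

```text
time: 39.0
position: [0.6093, 0.2212, 0.0407]
tool_rot: [0.785, 0.619, -0.022, -0.008]
ft_force: [-0.6, 0.6, -0.4]
grip_width: 0.0475
```

```bash
python3 -c "
from h import *
settle(4)
go(604,353.5,100,60.5)"
```

```text
toolz world deg x -2.00 y -0.73 pos [612.8 221.9  44.1] q [ 0.1792  0.7984  1.4532 -0.0079  0.9266  0.4193] qd [ 0.001  0.02   0.021  0.001  0.005 -0.001]
t 39.20 pos [612.8 221.9  44.1] yaw 76.5 tilt 2.13 q6 0.42 w 51.7 F [-0.  -0.4 -0.6]| tool shift x 124.8 y -41.0 z -57.2 spin 0.280
```

Emit:
play_rows --commands '[{"x": 10,"y": 0,"z": -45,"spin": 0.14},{"x": 20,"y": -10,"z": 0,"spin": 0.14}]'

```text
time: 39.4
position: [0.6139, 0.2521, 0.0867]
tool_rot: [0.867, 0.498, -0.021, -0.004]
ft_force: [1.5, 0.4, 0.9]
grip_width: 0.0521
```

```bash
python3 -c "
from h import *
settle(4); T=pose();c=cams.camera('wrist');save('w12',c['img']);look('w12',c,T)
go(604,353.5,40,60.5)"
```

```text
toolz world deg x -3.13 y -1.02 pos [607.2 252.   80.5] q [ 0.2261  0.7615  1.4056 -0.0059  1.0317  0.7454] qd [-0.017  0.003  0.005 -0.003 -0.002  0.005]
w12 baren_center 0.71 [345. 258.] ctr 619.3 240.1 size 70.1 x 110.3 longdir -27.5 bb [267 200] [427 301]
w12 eraser_center 0.84 [238. 116.] ctr 605.8 352.7 size 25.7 x 44.3 longdir 58.7 bb [220  77] [260 147]
w12 eraser_center 0.75 [85.  6.] ctr 543.3 490.1 size 18.1 x 41.1 longdir -44.8 bb [66  0] [105  23]
w12 baren_tray_floor 0.86 [337. 198.] ctr 622.2 243.4 size 83.2 x 132.6 longdir -28.3 bb [252 182] [443 301]
w12 tin_dish_floor 0.53 [341. 201.] ctr 623.0 244.7 size 81.5 x 130.0 longdir -28.7 bb [252 182] [443 300]
t 40.05 pos [608.6 251.8  81.7] yaw 60.2 tilt 3.14 q6 0.75 w 52.1 F [0.2 0.  0.2]| tool shift x 87.6 y -53.0 z 40.1 spin -0.004
```

View pics/w12.png

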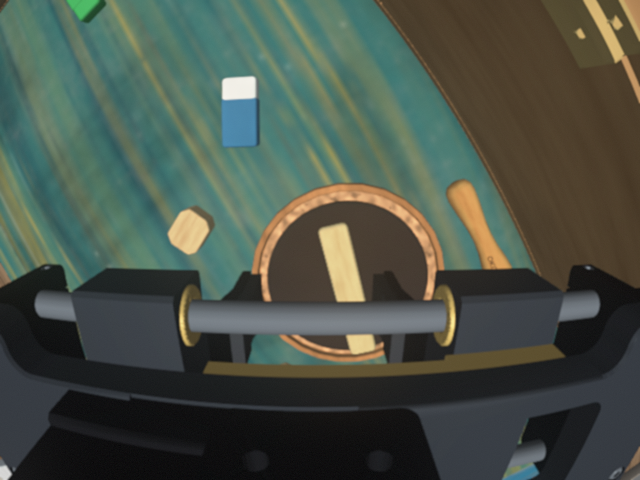

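Emit:
play_rows --commands '[{"x": 29,"y": -17,"z": 0,"spin": 0},{"x": 29,"y": -17,"z": 0,"spin": 0},{"x": 29,"y": -17,"z": 0,"spin": 0}]'

```text
time: 40.35
position: [0.6093, 0.3494, 0.0801]
tool_rot: [0.867, 0.498, -0.028, -0.005]
ft_force: [-0.2, -0.1, 0.3]
grip_width: 0.0525
```

```bash
python3 -c "
from h import *
settle(4)
go(604,353.7,6,60.2)"
```

```text
toolz world deg x -3.05 y -1.08 pos [608.6 349.5  79.8] q [0.3619 0.8127 1.2782 0.0014 1.1072 0.8861] qd [-0.03  -0.007  0.019 -0.005 -0.001  0.001]
t 40.55 pos [608.6 349.5  79.8] yaw 60.0 tilt 3.24 q6 0.89 w 51.9 F [ 0.1 -0.5 -0.5]| tool shift x 4.5 y -3.4 z 73.8 spin -0.004
```

Emit:
play_rows --commands '[{"x": 2,"y": -2,"z": 40,"spin": 0},{"x": 2,"y": -1,"z": -40,"spin": 0}]'

```text
time: 40.75
position: [0.5989, 0.3481, 0.0586]
tool_rot: [0.866, 0.498, -0.045, -0.007]
ft_force: [-5.0, -2.2, -5.7]
grip_width: 0.0525
```

```bash
python3 -c "
from h import *
settle(4)
go(604,353.7,6,60.2)"
```

```text
toolz world deg x -2.07 y -0.76 pos [614.9 354.5  86.9] q [3.6570e-01 8.0700e-01 1.2668e+00 6.0000e-04 1.1063e+00 8.9210e-01] qd [ 0.003 -0.038  0.021  0.001  0.011  0.001]
t 40.95 pos [614.9 354.5  86.9] yaw 59.8 tilt 2.21 q6 0.89 w 52.2 F [0.2 0.4 0. ]| tool shift x -3.8 y -7.0 z 81.2 spin -0.006
```

Emit:
play_rows --commands '[{"x": 0,"y": 0,"z": 40,"spin": 0},{"x": 0,"y": 0,"z": -40,"spin": 0}]'

```text
time: 41.15
position: [0.6054, 0.3496, 0.0711]
tool_rot: [0.867, 0.497, -0.034, -0.006]
ft_force: [-4.7, -3.4, -6.3]
grip_width: 0.0524
```

```bash
python3 -c "
from h import *
settle(4)
go(604,353.7,6,60.2)"
```

```text
toolz world deg x -0.93 y -0.29 pos [620.8 356.   99.6] q [3.6440e-01 7.9070e-01 1.2622e+00 1.1000e-03 1.1058e+00 8.9260e-01] qd [ 0.002 -0.024  0.022  0.     0.011  0.001]
t 41.35 pos [620.8 356.   99.6] yaw 59.7 tilt 0.98 q6 0.89 w 51.9 F [-0.1 -0.4  0.4]| tool shift x -9.3 y -12.3 z 93.9 spin -0.008
```

Emit:
play_rows --commands '[{"x": -9,"y": -12,"z": 40,"spin": -0.008}]'

```text
time: 41.45
position: [0.6134, 0.3561, 0.0694]
tool_rot: [0.866, 0.501, 0.003, 0.0]
ft_force: [0.2, 0.4, -0.5]
grip_width: 0.0523
```

```bash
python3 -c "
from h import *
settle(4)
go(604,353.7,6,60.2);T=pose();c=cams.camera('wrist');save('w13',c['img'])"
```

```text
toolz world deg x -0.85 y -0.27 pos [605.1 353.8  62.1] q [3.6960e-01 8.1910e-01 1.3247e+00 1.2000e-03 1.0134e+00 8.8970e-01] qd [-0.002 -0.008 -0.055  0.001 -0.011  0.   ]
t 41.65 pos [605.1 353.8  62.1] yaw 60.2 tilt 0.89 q6 0.89 w 52.2 F [-0.2  0.2  1.7]| tool shift x -0.0 y -0.3 z 56.1 spin -0.001
```

View pics/w13.png

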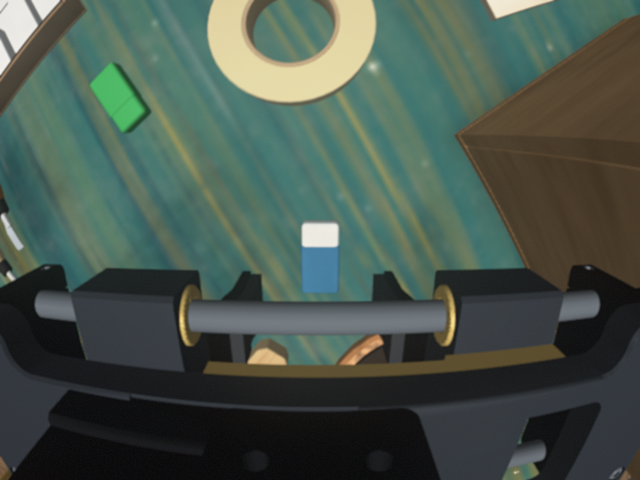

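```bash
python3 -c "
from h import *
c=cams.camera('wrist');T=pose()
print(toplane(c,[(302,223),(339,224),(340,290),(302,291)],.012,T).round(4)); print(toplane(c,[(302,223),(339,224),(340,290),(302,291)],.012,T).mean(0))
go(604,353.7,6,60.2)"
```

```text
[[0.6095 0.3786 0.012 ]
 [0.6282 0.3673 0.012 ]
 [0.6084 0.3302 0.012 ]
 [0.5876 0.3413 0.012 ]]
[0.60843022 0.35438405 0.012     ]
t 41.75 pos [607.1 354.5  62.9] yaw 60.2 tilt 0.68 q6 0.89 w 51.9 F [ 0.5  0.7 -0.7]| tool shift x -1.8 y -1.9 z 57.0 spin -0.001
```

Emit:
play_rows --commands '[{"x": 0,"y": 0,"z": 35,"spin": 0}]'

```text
time: 41.85
position: [0.613, 0.3567, 0.0352]
tool_rot: [0.865, 0.501, 0.002, -0.0]
ft_force: [0.4, 0.4, 0.4]
grip_width: 0.0522
```

```bash
python3 -c "
from h import *
settle(4)
go(606.5,354,5,60.2)"
```

```text
toolz world deg x -0.65 y -0.19 pos [607.  354.4  28.7] q [3.694e-01 8.639e-01 1.333e+00 1.200e-03 9.564e-01 8.897e-01] qd [ 0.001 -0.017 -0.017  0.    -0.01  -0.   ]
t 42.05 pos [607.  354.4  28.7] yaw 60.2 tilt 0.67 q6 0.89 w 52.1 F [0.4 0.2 1. ]| tool shift x -0.4 y -0.1 z 23.7 spin -0.001
```

Emit:
play_rows --commands '[{"x": 0,"y": 0,"z": 16,"spin": 0}]'

```text
time: 42.15
position: [0.6102, 0.3557, 0.0163]
tool_rot: [0.865, 0.501, -0.002, -0.001]
ft_force: [0.8, 0.3, 0.1]
grip_width: 0.0523
```

```bash
python3 -c "
from h import *
settle(5)
go(606.5,354,5,60.2)"
```

```text
toolz world deg x -0.63 y -0.18 pos [607.  354.4  12.9] q [3.6950e-01 8.8520e-01 1.3367e+00 1.3000e-03 9.3110e-01 8.8970e-01] qd [-0.    -0.005 -0.004 -0.    -0.003 -0.   ]
t 42.40 pos [607.  354.4  12.9] yaw 60.2 tilt 0.66 q6 0.89 w 52.3 F [0.5 0.3 0.1]| tool shift x -0.6 y -0.2 z 7.9 spin -0.001
```

Emit:
play_rows --commands '[{"x": -0.5,"y": 0,"z": 8.5,"spin": 0}]'

```text
time: 42.5
position: [0.6081, 0.3546, 0.0058]
tool_rot: [0.865, 0.501, -0.004, -0.001]
ft_force: [0.5, 0.1, 0.4]
grip_width: 0.0526
```

```bash
python3 -c "
from h import *
settle(4)
go(606.5,354,5,60.2)"
```

```text
toolz world deg x -0.68 y -0.20 pos [606.3 353.8   4. ] q [3.690e-01 8.968e-01 1.340e+00 1.300e-03 9.170e-01 8.892e-01] qd [ 0.001 -0.005 -0.007  0.001 -0.001  0.   ]
t 42.70 pos [606.3 353.8   4. ] yaw 60.2 tilt 0.71 q6 0.89 w 52.3 F [-0.6 -0.7 -0.6]| tool shift x 0.2 y 0.1 z -1.0 spin -0.001
```

Emit:
play_rows --commands '[{"x": 0,"y": 0,"z": 0,"spin": 0},{"x": 0,"y": 0,"z": 0,"spin": 0},{"x": 0,"y": 0,"z": 0,"spin": 0},{"x": 0,"y": 0,"z": 0,"spin": 0},{"x": 0,"y": 0,"z": 0,"spin": 0},{"x": 0,"y": 0,"z": 0,"spin": 0}]' --grip 0.1 --newtons 12

```text
time: 43.3
position: [0.6069, 0.3541, 0.0046]
tool_rot: [0.865, 0.501, -0.005, -0.001]
ft_force: [-0.6, -0.2, -0.9]
grip_width: 0.0217
```

```bash
python3 -c "
from h import *
settle(1)
go(600.7,82.8,100,86)"
```

```text
toolz world deg x -0.62 y -0.18 pos [606.8 354.1   4.6] q [3.6910e-01 8.9620e-01 1.3394e+00 1.3000e-03 9.1710e-01 8.8920e-01] qd [-0.003 -0.    -0.     0.001  0.001  0.   ]
t 43.35 pos [606.8 354.1   4.6] yaw 60.2 tilt 0.64 q6 0.89 w 21.6 F [ 0.1 -0.  -0.7]| tool shift x -239.1 y 129.0 z -94.5 spin -0.451
```

Emit:
play_rows --commands '[{"x": 0,"y": 0,"z": -30,"spin": 0}]'

```text
time: 43.45
position: [0.6035, 0.3526, 0.0303]
tool_rot: [0.865, 0.501, -0.01, -0.002]
ft_force: [-0.1, -0.8, -0.6]
grip_width: 0.0216
```

Emit:
play_rows --commands '[{"x": 0,"y": 0,"z": -45,"spin": 0}]'

```text
time: 43.55
position: [0.6022, 0.352, 0.0731]
tool_rot: [0.865, 0.501, -0.014, -0.003]
ft_force: [0.9, 0.3, 0.3]
grip_width: 0.0217
```

Emit:
play_rows --commands '[{"x": 0,"y": 0,"z": -20,"spin": -0.15},{"x": 0,"y": 0,"z": 0,"spin": -0.15},{"x": 0,"y": 0,"z": 0,"spin": -0.15}]'

```text
time: 43.85
position: [0.6072, 0.3541, 0.1019]
tool_rot: [0.73, 0.684, -0.007, -0.003]
ft_force: [0.0, 0.1, -1.1]
grip_width: 0.0218
```

```bash
python3 -c "
from h import *
settle(4)
go(600.7,82.8,100,86)"
```

```text
toolz world deg x -0.93 y -0.29 pos [606.5 353.8 100.5] q [3.6880e-01 7.7310e-01 1.3021e+00 1.2000e-03 1.0833e+00 4.4280e-01] qd [ 0.     0.007  0.004  0.     0.002 -0.006]
t 44.05 pos [606.5 353.8 100.5] yaw 85.7 tilt 0.97 q6 0.44 w 21.4 F [ 0.  -0.   1.2]| tool shift x -270.6 y 14.4 z 1.9 spin -0.005
```

Emit:
play_rows --commands '[{"x": -44,"y": 2,"z": 0,"spin": 0},{"x": -44,"y": 2,"z": 0,"spin": 0},{"x": -44,"y": 2,"z": 0,"spin": 0},{"x": -44,"y": 2,"z": 0,"spin": 0},{"x": -44,"y": 2,"z": 0,"spin": 0}]'

```text
time: 44.55
position: [0.5981, 0.1343, 0.0986]
tool_rot: [0.734, 0.679, -0.007, -0.004]
ft_force: [0.5, 0.1, 0.0]
grip_width: 0.0219
```

```bash
python3 -c "
from h import *
settle(5)
go(600.7,82.8,100,86)"
```

```text
toolz world deg x -0.92 y -0.14 pos [598.6 135.8  98.8] q [ 0.0422  0.6751  1.5504 -0.0023  0.9322  0.121 ] qd [ 0.033 -0.001 -0.006 -0.002  0.    -0.009]
t 44.80 pos [598.6 135.8  98.8] yaw 85.6 tilt 0.93 q6 0.12 w 21.9 F [0.2 0.4 0.7]| tool shift x -52.7 y 6.2 z -1.1 spin -0.008
```

Emit:
play_rows --commands '[{"x": -27,"y": 3,"z": 0,"spin": -0.008},{"x": -25,"y": 3,"z": 0,"spin": 0}]'

```text
time: 45.0
position: [0.6006, 0.0888, 0.0985]
tool_rot: [0.729, 0.685, -0.006, -0.005]
ft_force: [0.1, -0.2, -0.4]
grip_width: 0.0218
```

```bash
python3 -c "
from h import *
settle(4)
go(600.7,82.8,30,86)"
```

```text
toolz world deg x -0.91 y -0.02 pos [600.6  88.6  98.6] q [-3.6900e-02  6.6820e-01  1.5686e+00 -1.2000e-03  9.2070e-01  2.9200e-02] qd [ 0.014 -0.001  0.002 -0.     0.001 -0.005]
t 45.20 pos [600.6  88.6  98.6] yaw 86.3 tilt 0.91 q6 0.03 w 21.8 F [-1.4  0.6 -0.6]| tool shift x -5.7 y 1.5 z 68.6 spin 0.004
```

Emit:
play_rows --commands '[{"x": 0,"y": 0,"z": 45,"spin": 0}]'

```text
time: 45.3
position: [0.6058, 0.0903, 0.0584]
tool_rot: [0.729, 0.684, -0.001, -0.0]
ft_force: [2.1, 1.1, -0.1]
grip_width: 0.0214
```

```bash
python3 -c "
from h import *
settle(5)
go(600.7,82.8,30,86);T=pose();c=cams.camera('wrist');save('w14',c['img']);print(toplane(c,[(316,130)],.007,T))"
python3 - <<'E'
import cv2
i=cv2.imread('pics/w14.png')
cv2.imwrite('pics/w14c.png',cv2.resize(i[90:390,190:460],None,fx=2,fy=2,interpolation=cv2.INTER_CUBIC))
E
```

```text
toolz world deg x -0.91 y -0.01 pos [600.   89.8  54.1] q [-3.5100e-02  7.3390e-01  1.5906e+00 -1.1000e-03  8.3280e-01  2.9800e-02] qd [-0.01  -0.029 -0.019 -0.    -0.008 -0.002]
t 45.55 pos [600.   89.8  54.1] yaw 86.3 tilt 0.91 q6 0.03 w 21.8 F [ 0.4 -0.5 -0.1]| tool shift x -6.9 y 1.5 z 24.1 spin 0.006
[[0.60301221 0.16660366 0.007     ]]
```

View pics/w14c.png

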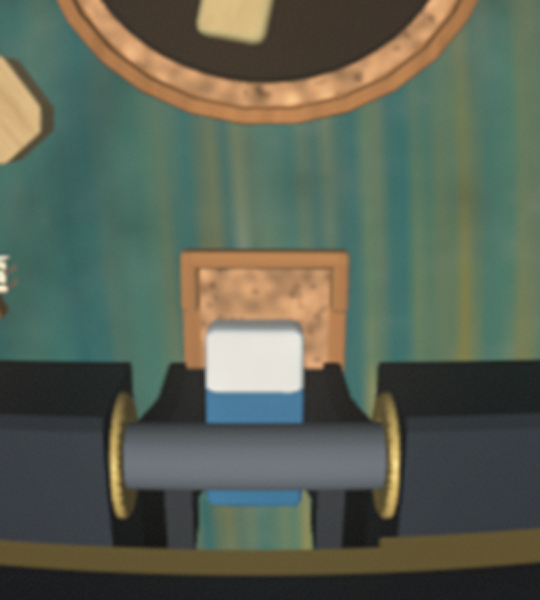

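```bash
python3 -c "
from h import *
c=cams.camera('wrist');T=pose();go(600.7,82.8,30,86)
u=np.array([np.cos(np.radians(86.2)),np.sin(np.radians(86.2))])
a=toplane(c,[(322.7,215)],.007,T)[0]*1000;b=toplane(c,[(317,251.5)],.0613,T)[0]*1000
e=toplane(c,[(317,341.5)],.0613,T)[0]*1000
print('tray',a[:2]-35*u,'eraser',b[:2]-22*u,(b+e)/2)"
```

```text
t 45.65 pos [601.2  89.2  55.4] yaw 86.3 tilt 0.72 q6 0.03 w 21.5 F [ 0.4 -0.3  0.1]| tool shift x -6.4 y 0.3 z 25.4 spin 0.005
tray [602.70621475  82.209528  ] eraser [600.60655963  89.55465181] [600.60168206  88.77786662  61.3       ]
```

Emit:
play_rows --commands '[{"x": -6.8,"y": 1.3,"z": 25,"spin": 0.005}]'

```text
time: 45.75
position: [0.6057, 0.0832, 0.035]
tool_rot: [0.731, 0.682, -0.001, -0.0]
ft_force: [0.5, 0.6, 0.4]
grip_width: 0.0215
```

```bash
python3 -c "
from h import *
settle(4)
go(602,82.3,8.5,86)"
```

```text
toolz world deg x -0.67 y -0.02 pos [602.1  82.4  31.6] q [-4.7300e-02  7.6870e-01  1.5987e+00 -1.2000e-03  7.8590e-01  2.3600e-02] qd [ 0.003 -0.008 -0.009  0.001 -0.008 -0.001]
t 45.95 pos [602.1  82.4  31.6] yaw 86.0 tilt 0.67 q6 0.02 w 21.6 F [ 0.7  0.2 -0.1]| tool shift x -0.1 y 0.2 z 23.1 spin -0.000
```

Emit:
play_rows --commands '[{"x": 0,"y": 0,"z": 15,"spin": 0}]'

```text
time: 46.05
position: [0.6044, 0.0825, 0.0192]
tool_rot: [0.731, 0.682, -0.002, -0.002]
ft_force: [-0.1, -0.3, 0.5]
grip_width: 0.0221
```

```bash
python3 -c "
from h import *
settle(5)
go(602,82.3,8.5,86)"
```

```text
toolz world deg x -0.68 y -0.02 pos [601.8  82.5  16.6] q [-4.7100e-02  7.9230e-01  1.6027e+00 -1.3000e-03  7.5840e-01  2.3700e-02] qd [-0.001 -0.005 -0.003 -0.    -0.002 -0.001]
t 46.30 pos [601.8  82.5  16.6] yaw 86.0 tilt 0.68 q6 0.02 w 21.9 F [0.  0.4 0.2]| tool shift x -0.2 y 0.3 z 8.1 spin -0.000
```

Emit:
play_rows --commands '[{"x": 0,"y": 0,"z": 8,"spin": 0}]'

```text
time: 46.4
position: [0.6029, 0.0825, 0.0095]
tool_rot: [0.731, 0.682, -0.003, -0.003]
ft_force: [0.6, -0.7, -0.6]
grip_width: 0.0218
```

```bash
python3 -c "
from h import *
settle(5)
go(602,82.3,8.5,86)"
```

```text
toolz world deg x -0.70 y -0.02 pos [601.6  82.5   8.4] q [-4.7100e-02  8.0550e-01  1.6046e+00 -1.3000e-03  7.4380e-01  2.3700e-02] qd [-0.    -0.004 -0.002  0.001  0.002 -0.001]
t 46.65 pos [601.6  82.5   8.4] yaw 86.0 tilt 0.70 q6 0.02 w 21.8 F [ 0.4 -0.6  0.8]| tool shift x -0.2 y 0.4 z -0.1 spin -0.000
```

Emit:
play_rows --commands '[{"x": 0,"y": 0,"z": 0,"spin": 0},{"x": 0,"y": 0,"z": 0,"spin": 0},{"x": 0,"y": 0,"z": 0,"spin": 0},{"x": 0,"y": 0,"z": 0,"spin": 0}]' --grip 0.45

```text
time: 47.05
position: [0.6021, 0.0825, 0.0089]
tool_rot: [0.731, 0.682, -0.004, -0.004]
ft_force: [0.4, -0.0, -0.6]
grip_width: 0.0376
```

Emit:
play_rows --commands '[{"x": 0,"y": 0,"z": -20,"spin": 0}]'

```text
time: 47.15
position: [0.6002, 0.0825, 0.0269]
tool_rot: [0.731, 0.682, -0.006, -0.006]
ft_force: [0.7, -0.2, 0.6]
grip_width: 0.039
```

Emit:
play_rows --commands '[{"x": 0,"y": 0,"z": -50,"spin": 0},{"x": -30,"y": -20,"z": -40,"spin": 0},{"x": -40,"y": -25,"z": -40,"spin": 0},{"x": -40,"y": -25,"z": -30,"spin": 0},{"x": -40,"y": -10,"z": 0,"spin": 0}]'

```text
time: 47.65
position: [0.5228, -0.0487, 0.1815]
tool_rot: [0.728, 0.685, -0.004, -0.003]
ft_force: [1.5, -0.6, -0.8]
grip_width: 0.0391
```

Run:
```python
from h import *
settle(5);go(560,0,200)
NM['ink_tin_center']=.036;NM['whetstone_tray_floor']=.009;NM['eraser_tray_floor']=.007;NM['baren_center']=.010;NM['baren_tray_floor']=.008;NM['whetstone_center']=.020;NM['eraser_center']=.015;NM['ink_tin_center']=.040;NM['tin_dish_floor']=.014
T=pose();c=cams.camera('wrist');save('w15',c['img']);look('w15',c,T)
```

```text
toolz world deg x -0.94 y 0.02 pos [522.6 -47.9 177.7] q [-0.3018  0.4616  1.7178 -0.0056  0.978  -0.235 ] qd [ 0.027  0.015 -0.002 -0.002  0.    -0.001]
t 47.90 pos [522.6 -47.9 177.7] yaw 86.4 tilt 0.94 q6 -0.23 w 39.4 F [-0.1  0.2 -0.3]| tool shift x 50.2 y 33.9 z -22.9 spin 0.000
w15 whetstone_center 0.85 [224.  64.] ctr 446.4 100.8 size 45.5 x 110.4 longdir 24.9 bb [163  14] [287 111]
w15 eraser_center 0.67 [398.  76.] ctr 599.7 80.7 size 22.6 x 45.1 longdir 85.7 bb [387  50] [412  99]
w15 eraser_center 0.52 [402.   2.] ctr 609.3 150.4 size 4.3 x 35.4 longdir 2.0 bb [384   0] [422   4]
w15 eraser_center 0.47 [250.  75.] ctr 449.0 101.9 size 65.2 x 133.4 longdir 24.6 bb [154   0] [308 128]
w15 ink_tin_center 0.78 [229. 232.] ctr 447.4 -46.6 size 62.7 x 70.6 longdir 20.7 bb [194 192] [270 267]
w15 whetstone_tray_floor 0.70 [249.  76.] ctr 447.9 103.4 size 65.8 x 136.5 longdir 24.6 bb [153   0] [307 128]
w15 baren_tray_floor 0.59 [403.   3.] ctr 611.5 153.7 size 3.3 x 35.2 longdir 2.0 bb [385   0] [422   3]
w15 tin_dish_floor 0.94 [264. 208.] ctr 450.1 -46.2 size 79.4 x 88.8 longdir -61.2 bb [193 179] [285 273]
```

View pics/w15.png

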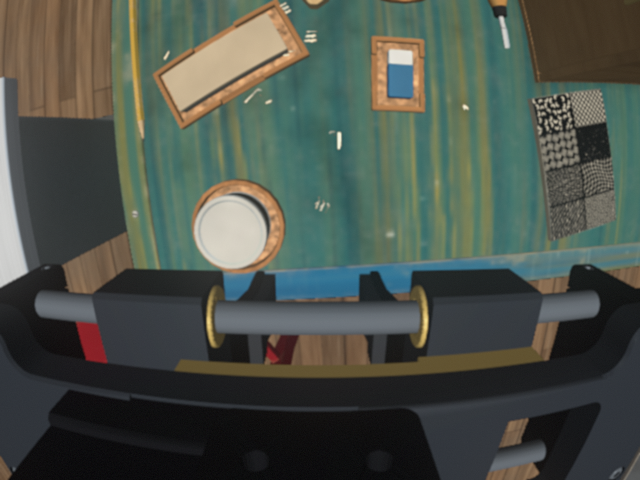

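Run:
```python
from h import *
c=cams.camera('scene');a=c['img'][210:430,260:500]
d=cams.camera('side');b=d['img'][185:275,250:430]
a=cv2.resize(a,None,fx=2,fy=2);b=cv2.resize(b,(480,240))
save('fin',np.vstack([a,b])[:600] if 0 else np.hstack([cv2.resize(a,(400,367)),cv2.resize(b,(400,200)).__class__(0) if 0 else np.vstack([cv2.resize(b,(400,200)),np.zeros((167,400,3),np.uint8)])]))
T=pose();w=cams.camera('wrist');print('lid',toplane(w,[(231,231)],.040,T))
for n in('baren_center','baren_tray_floor'):
  for cc,z in((c,.010 if 'center' in n else .008),(d,.010 if 'center' in n else .008)):
    for r in nets.outline_of(cc,n)[:1]:
        k=max(cv2.findContours(r['region'].astype(np.uint8),cv2.RETR_EXTERNAL,cv2.CHAIN_APPROX_NONE)[0],key=cv2.contourArea)[:,0]
        P=toplane(cc,k,z)[:,:2]*1000;print(n,r['conf'],cv2.minEnclosingCircle(P.astype(np.float32)))
```

```text
lid [[ 0.44663142 -0.04606792  0.04      ]]
baren_center 0.69 ((613.2581787109375, 224.17242431640625), 67.61432647705078)
baren_center 0.6 ((610.0428466796875, 214.0533905029297), 74.36380767822266)
baren_tray_floor 0.83 ((609.033935546875, 214.61386108398438), 72.8656234741211)
baren_tray_floor 0.77 ((607.7928466796875, 229.10684204101562), 70.57759857177734)
```

View pics/fin.png

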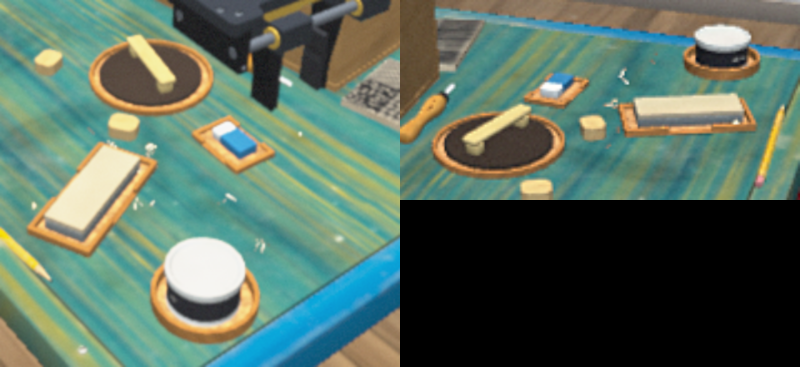

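```bash
python3 -c "
from h import *
tl(); print(robot.hand_in())"
```

```text
toolz world deg x -0.93 y -0.02 pos [522.6 -48.1 177.8] q [-0.3019  0.4614  1.7177 -0.0062  0.9779 -0.2355] qd [-0.    -0.002  0.001 -0.     0.     0.   ]
the job is handed in; nothing more can be done
None
```

I put the ink tin, whetstone, rubbing pad and eraser (the white one with the blue sleeve, not the green look-alike) each into its own tray or dish. I let each go and handed the job in at about 48 s, with the gripper open and clear at 0.18 m. No verdict is reported.

**Last checks**
- **Whetstone:** within about 3 mm of the tray centre, and its direction matches the tray's within about 1°.
- **Eraser:** within about 3 mm of the tray centre, and lengthwise to within about 1°.
- **Ink tin:** within about 3 mm of the dish centre.
- **Rubbing pad:** it lies flat inside the rim in the scene, side and wrist pictures. Inside the rim it can be at most 7 mm off centre.

**What disagreed or went wrong**
- **Pad tray position:** two views placed the tray centre about 3 mm apart, so I aimed for the middle. In the final pictures the networks gave centres for the pad and its tray that differed by up to about 15 mm. I did not use those numbers, because the outlines took in the tray or the pad's sides, and I relied on the pictures instead.
- **Tool tilt:** quick successive rows tilted the tool by up to about 9° while it carried the whetstone. I corrected that before placing the stone, and afterwards mostly moved in single rows with pauses.

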